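# Hang the cross beam and rack the copper bars

### The job

Hook the loose blue cross beam's claws into the slots of the bench rack's two front uprights and press it down until both ends are fully home and both spring catches have snapped over. Then lay every square copper bar from the stock board flat across the front and rear beams, squarely and about evenly front to back, one bar to a bay, and leave everything at rest.

Things in the scene. Friction and masses are not known exactly. Their poses are not given: they have to be found in the camera images.
- rack: Blue bench rack, fixed; place and yaw vary. Origin: bench level, mid rack; x away from the robot, y left, z up. Two slotted uprights (y 100 to 153 mm either side, front faces at x -42, 4 thick, 140 tall). Behind, a fixed rear beam 22 thick at x +53 with five bays 27 wide, 44 apart, floor at z 84, teeth 10 high between them. Open bench below.
- rack_seat (a point): Rack point, axes as the rack's, where the loose beam's origin lies when fully home and locked: x -53, y 0, z 50 mm in the rack frame. To hang the beam: parallel to the rack, 14 to 20 mm (best 17) above home, push it in along +x until its end plates touch the uprights, then press down.
- slot_left (a point): Centre of the lower slot in the left upright's front face (rack x -42, y +118, z 75 mm). Two slots per upright, each 13 wide and 26 tall, the upper 38 mm above the lower.
- slot_right (a point): The same in the right upright (y -118 mm).
- beam: Loose blue cross beam, about 400 g, 225 long (y), 22 thick (x), 34 tall to its five bay floors, teeth 10 higher; bays match the rear beam's. Stands on its underside on the bench at the start. Origin: centre of its underside; x points to the claws, z up. End plates 66 tall, back face at x +11, y 106 to 128 mm either side. Grip it across its thickness at mid length.
- beam_left (a point): Underside level at the beam's left end (y +117 mm). Each end plate has two steel claws, 8 wide, at y +-118: stubs 6 thick reach 11.5 mm back from the plate, undersides at z 12 and 50; a 5 thick tongue hangs 10 mm below each stub, 6.5 mm behind the plate, to hook behind the 4 mm upright. Stubs rest on the slots' lower edges when home.
- beam_right (a point): The same at the right end (y -117 mm).
- catch_left (a joint): Spring ball (12 mm, in a dark housing on the left upright's face, just outside the beam's end plate). 0 = sprung out, grows (m, to 0.008) as pushed outwards. A tooth on the plate's lower corner meets it 14 mm above home; the two catches need 8 to 12 N down in all, more than the beam's weight, and snap over the teeth, back below 0.003, when home.
- catch_right (a joint): The same on the right upright.
- bar0: Square copper bar, 180 long (its x), 16 by 16 in section, about 410 g, starting flat on the plywood stock board (6 thick, 180 by 370, fixed; wooden cleats 13 high stand between the bars near their ends, 35 mm beside each bar's middle, 72 to 84 mm along from it). Origin: the centre of the bar. All five are alike; three to five are present (None if absent).
- bar1: Square copper bar, 180 long (its x), 16 by 16 in section, about 410 g, starting flat on the plywood stock board (6 thick, 180 by 370, fixed; wooden cleats 13 high stand between the bars near their ends, 35 mm beside each bar's middle, 72 to 84 mm along from it). Origin: the centre of the bar. All five are alike; three to five are present (None if absent).
- bar2: Square copper bar, 180 long (its x), 16 by 16 in section, about 410 g, starting flat on the plywood stock board (6 thick, 180 by 370, fixed; wooden cleats 13 high stand between the bars near their ends, 35 mm beside each bar's middle, 72 to 84 mm along from it). Origin: the centre of the bar. All five are alike; three to five are present (None if absent).
- bar3: Square copper bar, 180 long (its x), 16 by 16 in section, about 410 g, starting flat on the plywood stock board (6 thick, 180 by 370, fixed; wooden cleats 13 high stand between the bars near their ends, 35 mm beside each bar's middle, 72 to 84 mm along from it). Origin: the centre of the bar. All five are alike; three to five are present (None if absent).
- bar4: Square copper bar, 180 long (its x), 16 by 16 in section, about 410 g, starting flat on the plywood stock board (6 thick, 180 by 370, fixed; wooden cleats 13 high stand between the bars near their ends, 35 mm beside each bar's middle, 72 to 84 mm along from it). Origin: the centre of the bar. All five are alike; three to five are present (None if absent).
- bay0 (a point): Bay 0 of the rack (0 rightmost, 4 leftmost): point midway between the front and the rear beam (53 mm from each one's middle), at the height of the bay floor (the front beam's matching bay has the same height once locked); axes as the rack's. A bar lying in it runs along x with its centre 8 mm above this point.
- bay1 (a point): Bay 1 of the rack (0 rightmost, 4 leftmost): point midway between the front and the rear beam (53 mm from each one's middle), at the height of the bay floor (the front beam's matching bay has the same height once locked); axes as the rack's. A bar lying in it runs along x with its centre 8 mm above this point.
- bay2 (a point): Bay 2 of the rack (0 rightmost, 4 leftmost): point midway between the front and the rear beam (53 mm from each one's middle), at the height of the bay floor (the front beam's matching bay has the same height once locked); axes as the rack's. A bar lying in it runs along x with its centre 8 mm above this point.
- bay3 (a point): Bay 3 of the rack (0 rightmost, 4 leftmost): point midway between the front and the rear beam (53 mm from each one's middle), at the height of the bay floor (the front beam's matching bay has the same height once locked); axes as the rack's. A bar lying in it runs along x with its centre 8 mm above this point.
- bay4 (a point): Bay 4 of the rack (0 rightmost, 4 leftmost): point midway between the front and the rear beam (53 mm from each one's middle), at the height of the bay floor (the front beam's matching bay has the same height once locked); axes as the rack's. A bar lying in it runs along x with its centre 8 mm above this point.
Mind the look-alikes: they are no part of the job. Leave any turquoise look-alike of the bar4 alone. What is shaped like the bar2 but turquoise is not meant.

How it is judged:
By the outcome, as a careful person would: the job done as asked, in the order asked, and still so for the second after the job is handed in, with the robot touching nothing.
Of bar0, bar1, bar2, bar3, bar4 only 3 to 5 are there at a start; the rules pass over those that are not, and their reading is None.
At some moment in a run one of bar0, bar1, bar2, bar3, bar4 may be knocked a few centimetres aside while the robot is not near it.
Once in a run the grip may slacken for a moment while it holds something.
It also fails if it takes over 210 s, if anything falls off the work surface, if the arm or the gripper's body presses on something with over 40 N, if the wrist force passes 120 N, or if a joint passes its speed limit or range.

### The arm

A 6-joint arm with a two-finger parallel gripper is mounted at the origin on the work surface. World frame = base frame: x ahead of the robot, y to its left, z up, the work surface at z = 0. Lengths are in mm, angles in rad, forces in N, time in s.
With the tool pointing down it reaches from about 350 to 850 mm from the base axis. Payload 8.1 kg.
Tool frame: the origin (TCP) lies at the very end of the fingers, on their centre line; the grasp point (between the pads) lies 19 mm behind it; z points along the fingers, y is the line along which they close (so a half turn about z gives the same grasp; the last joint's range is limited). The gripper opens to 85 mm and grips with 20 to 120 N. Pads are 22 mm wide; open, the fingers measure 114 mm over their backs; the gripper's body (76 mm by 85 mm) begins 54 mm behind the grasp point. The pads swing forward as they close: fully open they stand 13 mm farther back than shut.
Start: joints at [-1.425, 0.13, 1.488, -0, 1.523, -0.085], TCP at [137.274, -584.09, 206.592] pointing down, gripper open.
Joint ranges: [-2.96, 2.96], [-0.89, 2.26], [0.02, 2.5], [-1.34, 4.48], [0, 2.73], [-2.66, 2.66]. Speed limits (rad/s): [2.39, 2.39, 2.79, 3.14, 3.14, 3.14].

### API

Orientations are given as a unit quaternion [w, x, y, z].
In Python, from bench import r, viewer, job gives the robot as it stands. The module is installed in compiled form; this text tells all that it offers.
- The arm moves only by the shell command python3 -m creep 'ROWS' [FORCE]. ROWS is JSON, a list of rows, each a list of 7 numbers: the shift along the tool's x, y, z in units of 25 mm (1.0 is 25 mm), then the turn, a rotation vector about the tool's x, y, z in units of 5 degrees (1.0 is 5 degrees), then the gripper command: -1 is shut, 1 is fully open, values between are in proportion. A call has exactly 10 rows; each row shifts and turns the commanded pose from where the row before left it, along the tool's axes as they then stand; what a row does not reach is not made up. A row lasts 1/12 s, in which the tool goes at most 41.7 mm and 7.16 degrees, less where a joint would pass 70% of its speed; a pose out of reach is approached as far as the arm can. A call is refused whole if a number of a shift passes 1 or a number of a turn 1, either way. A call with a gripper value outside its range is refused whole. The fingers move at their own pace and stop on an object; FORCE is the grip in N (left out, the last holds). Time passes only in rows, so rows that do not move let the fingers close, or fill a call up. It gives the time, the measured TCP pose, the force, the opening and the grip force at its end, in the units of the state.
- r.get_state(): the state, without advancing time (a new reading comes with each control period).
- viewer.snapshot(name): name is "scene" or "top" or "wrist"; returns the picture (480x640x3 uint8, red, green, blue); there is no depth.
- viewer.camera_model(name): a dict with "fx", "fy", "cx", "cy" (pixels), "rvec" (rotation vector, rad) and "tvec" (3), from world to camera coordinates, as OpenCV has them; the wrist camera has in their place "T_tool_cam" (4x4, takes a point from camera to tool coordinates, whose origin is the TCP and whose axes are the flange's). Camera axes: x right, y down, z forward; pixel columns grow to the right and rows downward; lengths in mm; the calibration is good to about 2 mm. A picture is of the moment at which its call begins: read the wrist's pose just before it. camera_model takes no time and is no camera call.
- job.close_job(): hands the job in; it is judged then, once.
The state is a dict: "clock": time; "q": joint angles; "qvel": joint speeds; "joint_efforts": joint torques, N m; "position": TCP position; "ee_rot": TCP orientation; "wrist_force": force on the tool from outside, world axes, zero at the start; "torque": the same for the moment, N m; "width": finger opening in mm; "gripper_force": force on a finger pad.
Only numpy, scipy, OpenCV 4.12 (cv2) and the standard library are available. Lean on these libraries where they do the work, as an engineer would, in place of code of your own. Each camera call takes 0.05 s, during which the arm holds its last target. There are 200 camera calls.

## Working session

There is one attempt and no reset: what is moved stays moved. The work goes in short steps, Python scripts to look and compute and a shell command to move; the robot and the scene stay as the last step left them, time stands still between calls to the robot, and variables do not carry over. Pictures are saved under pics/ and viewed, at most 14 in all, crops included, and the job is handed in when it is done.

```bash
mkdir -p pics; cat > h.py <<'E'
import numpy as np, cv2, json
from scipy.spatial.transform import Rotation as R
from bench import r, viewer, job
def snap(n,f=None):
    im=viewer.snapshot(n)
    if f: cv2.imwrite('pics/'+f,im[:,:,::-1])
    return im
def pose():
    s=r.get_state(); q=s['ee_rot']; return np.array(s['position']),R.from_quat([q[1],q[2],q[3],q[0]]).as_matrix()
def ray(n,uv,wp=None):
    m=viewer.camera_model(n); d=np.array([(uv[0]-m['cx'])/m['fx'],(uv[1]-m['cy'])/m['fy'],1.])
    if n=='wrist':
        p,Rt=wp or pose(); T=np.array(m['T_tool_cam']); return p+Rt@T[:3,3], Rt@T[:3,:3]@d
    Rc=cv2.Rodrigues(np.array(m['rvec'],float))[0]; return -Rc.T@np.array(m['tvec']).ravel(), Rc.T@d
def onz(n,uv,z,wp=None):
    o,d=ray(n,uv,wp); return o+d*(z-o[2])/d[2]
def proj(n,P,wp=None):
    m=viewer.camera_model(n)
    if n=='wrist':
        p,Rt=wp or pose(); T=np.array(m['T_tool_cam']); c=(T[:3,:3].T@(Rt.T@(np.array(P,float)-p)-T[:3,3]))
    else: c=cv2.Rodrigues(np.array(m['rvec'],float))[0]@np.array(P,float)+np.array(m['tvec']).ravel()
    return np.array([m['fx']*c[0]/c[2]+m['cx'],m['fy']*c[1]/c[2]+m['cy']])
def delta(target,yaw=None):
    """shift in tool units (25mm) and yaw turn in 5deg units. yaw = wanted world angle of tool y (mod pi)"""
    p,Rt=pose(); d=Rt.T@(np.array(target,float)-p)/25
    out=dict(shift=d.round(3),pos=p.round(1))
    a=np.arctan2(Rt[1,1],Rt[0,1]); out['ydir']=round(np.degrees(a),2)
    if yaw is not None:
        e=(yaw-np.degrees(a)+90)%180-90; out['turnz']=round(-e/5,3)
    out['tilt']=np.degrees([Rt[0,2],Rt[1,2]]).round(2)
    print(out); return out
E
python3 - <<'E'
from h import *
s=r.get_state(); print(s); print(pose()[1].round(3))
for n in('scene','top','wrist'): snap(n,n+'0.png'); print(n,viewer.camera_model(n))
E
```

```text
{'clock': 0.0, 'q': array([-1.42537836e+00,  1.31191228e-01,  1.48928199e+00,  1.70540021e-05,
        1.52301812e+00, -8.54320074e-02]), 'qvel': array([-0.00012257,  0.00075756, -0.0002445 , -0.00163143, -0.001457  ,
       -0.00145668]), 'joint_efforts': array([-1.79344101e-03, -5.69402182e+01, -5.00554955e+01, -3.93965574e-04,
        1.44792034e-02, -7.51290077e-05]), 'position': array([ 137.2044432 , -583.47945604,  205.52504497]), 'ee_rot': array([-9.49171592e-04,  9.93345529e-01,  1.15168394e-01, -1.99563127e-05]), 'wrist_force': array([-0.14405148,  0.60334495, -0.73806537]), 'torque': array([-0.05253701,  0.0510519 ,  0.0076207 ]), 'gripper_force': 0.0, 'width': 85.37268402991313}
[[ 0.973  0.229 -0.   ]
 [ 0.229 -0.973  0.002]
 [ 0.    -0.002 -1.   ]]
scene {'fx': 450.99679578482795, 'fy': 450.99679578482795, 'cx': 316.7696553660433, 'cy': 241.21500125727175, 'rvec': array([ 1.47620486,  2.32201548, -0.69240957]), 'tvec': array([ 204.75263959, -259.26335334, 1325.67445181])}
top {'fx': 594.101728024466, 'fy': 594.101728024466, 'cx': 324.3024193483242, 'cy': 240.96504551181468, 'rvec': array([ 2.19820637, -2.14768606,  0.06750587]), 'tvec': array([  -9.08218951,  412.8504842 , 1180.93586098])}
wrist {'fx': 347.19090590356257, 'fy': 347.19090590356257, 'cx': 322.7138809281755, 'cy': 243.39951472631142, 'T_tool_cam': array([[ 5.48604751e-05, -9.56041255e-01, -2.93232187e-01,
         7.44706288e+01],
       [ 9.99999943e-01, -4.56085008e-05,  3.35788787e-04,
         3.29921393e-01],
       [-3.34401814e-04, -2.93232188e-01,  9.56041198e-01,
        -1.67834295e+02],
       [ 0.00000000e+00,  0.00000000e+00,  0.00000000e+00,
         1.00000000e+00]])}
```

View pics/top0.png

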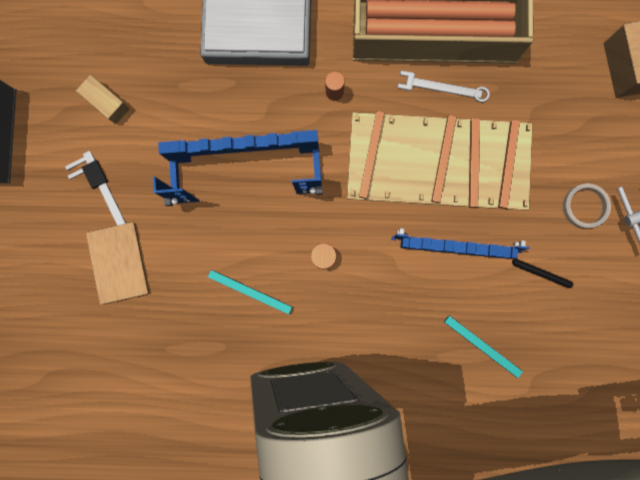

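View pics/scene0.png

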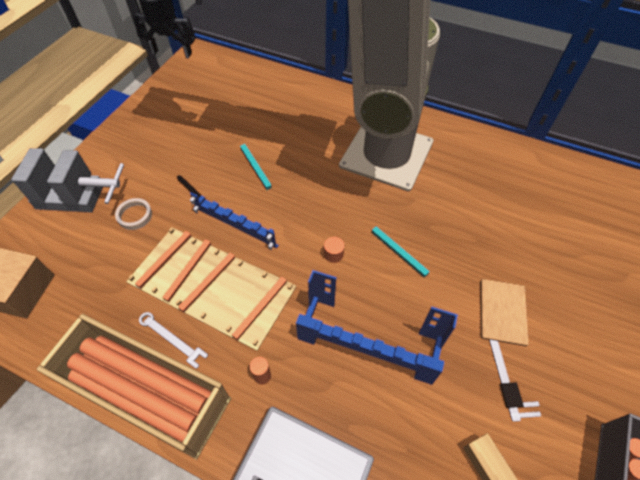

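Top view: rack at about (160–320, 130–205), its rear beam at top and the uprights nearer the robot. The beam is at (400–525, 235–255) with its claws up (+x) and a black handle near its right end. The board has four copper bars, and there are two turquoise decoys.

```bash
cat >> h.py <<'E'
def mask(im,kind):
    h=cv2.cvtColor(im,cv2.COLOR_RGB2HSV)
    if kind=='blue': return cv2.inRange(h,(106,110,30),(128,255,255))
    if kind=='cop': return cv2.inRange(h,(3,130,120),(13,255,255))
def comps(m,amin):
    n,l,st,c=cv2.connectedComponentsWithStats(m)
    return [(st[i],l==i) for i in range(1,n) if st[i][4]>=amin]
E
python3 - <<'E'
from h import *
im=snap('top'); wr=snap('wrist','w0.png')
hsv=cv2.cvtColor(im,cv2.COLOR_RGB2HSV)
for uv in [(372,155),(445,160),(475,165),(400,180),(455,247),(240,143),(170,148),(320,185)]: print(uv,hsv[uv[1],uv[0]])
for k,a in (('blue',150),('cop',150)):
    for st,m in comps(mask(im,k),a):
        c=np.argwhere(m)[:,::-1].astype(np.float32); rc=cv2.minAreaRect(c)
        b=cv2.boxPoints(rc); print(k,st,[onz('top',p,22 if k=='cop' else 44)[:2].round(0) for p in b])
E
```

```text
(372, 155) [ 12 132 213]
(445, 160) [ 11 135 212]
(475, 165) [ 11 135 211]
(400, 180) [ 19 100 205]
(455, 247) [108 174 173]
(240, 143) [108 173 172]
(170, 148) [108 175 165]
(320, 185) [110 116  46]
blue [ 153  131  168   71 3498] [array([600., 354.]), array([633.,  21.]), array([511.,   9.]), array([478., 338.])]
blue [ 392  234  137   24 1360] [array([ 404., -131.]), array([ 429., -133.]), array([ 408., -399.]), array([ 384., -396.])]
cop [ 367    0  149   18 2289] [array([882., -76.]), array([917., -76.]), array([ 917., -381.]), array([ 881., -380.])]
cop [ 366   18  150   19 2217] [array([843., -75.]), array([877., -75.]), array([ 876., -381.]), array([ 842., -380.])]
cop [324  70  24  20 332] [array([733.,  14.]), array([773.,  -1.]), array([757., -41.]), array([717., -25.])]
cop [366 109  19  67 384] [array([551., -70.]), array([686., -97.]), array([ 682., -116.]), array([547., -88.])]
cop [432 114  25  89 625] [array([ 499., -208.]), array([ 679., -242.]), array([ 676., -262.]), array([ 496., -228.])]
cop [469 117  11  91 674] [array([ 487., -288.]), array([ 672., -291.]), array([ 672., -308.]), array([ 487., -304.])]
cop [499 119  22  89 698] [array([ 490., -344.]), array([ 671., -371.]), array([ 668., -391.]), array([ 488., -363.])]
```

```bash
python3 -m creep '[[0.95,-0.7,0,0,0,0,1],[0.95,-0.7,0,0,0,0,1],[0.95,-0.7,0,0,0,0,1],[0.95,-0.7,0,0,0,0,1],[0.95,-0.7,0,0,0,0,1],[0.95,-0.7,0,0,0,0,1],[0.95,-0.7,0,0,0,0,1],[0.95,-0.7,0,0,0,0,1],[0.95,-0.7,0,0,0,0,1],[0.95,-0.7,0,0,0,0,1]]' >/dev/null
python3 -m creep '[[0.95,-0.7,0,0,0,0,1],[0.95,-0.7,0,0,0,0,1],[0.95,-0.7,0,0,0,0,1],[0.95,-0.7,0,0,0,0,1],[0,0,0,0,0,-1,1],[0,0,0,0,0,-1,1],[0,0,0,0,0,-1,1],[0,0,0,0,0,-1,1],[0,0,0,0,0,-1,1],[0,0,0,0,0,-1,1]]' >/dev/null
python3 -m creep '[[0,0,0,0,0,-1,1],[0,0,0,0,0,-1,1],[0,0,0,0,0,-1,1],[0,0,0,0,0,-1,1],[0,0,0,0,0,-1,1],[0,0,0,0,0,-1,1],[0,0,0,0,0,-1,1],[0,0,0,0,0,-1,1],[0,0,0,0,0,-0.5,1],[0,0,0,0,0,0,1]]'
python3 - <<'E'
from h import *
delta([407,-265,205],-4.4)
snap('wrist','w1.png')
im=snap('top'); h=cv2.cvtColor(im,cv2.COLOR_RGB2HSV)
m=((mask(im,'blue')>0)&(h[:,:,2]>140)).astype(np.uint8)
for st,mm in comps(m,30): print(st)
cv2.imwrite('pics/rk.png',cv2.resize(im[110:220,140:340,::-1],(800,440),interpolation=cv2.INTER_CUBIC))
E
```

```text
clock: 2.75
position: [404.8, -269.5, 206.5]
ee_rot: [-0.0, 0.732, 0.681, -0.0]
wrist_force: [-0.0, -0.3, 0.4]
width: 85.2
gripper_force: 0.0
{'shift': array([0.185, 0.073, 0.061]), 'pos': array([ 404.8, -269.5,  206.5]), 'ydir': np.float64(-4.16), 'turnz': np.float64(0.049), 'tilt': array([-0.01,  0.  ])}
[278 131  40  14 382]
[256 134  21  12 203]
[211 137  20  13 197]
[233 136  21  12 199]
[187 139  21  13 199]
[159 141  26  12 258]
[308 153  13  27 148]
[153 162  24  31 182]
[410 237  12  11 112]
[403 238   6   9  42]
[422 238  22  12 208]
[445 240  14  11 109]
```

View pics/w1.png

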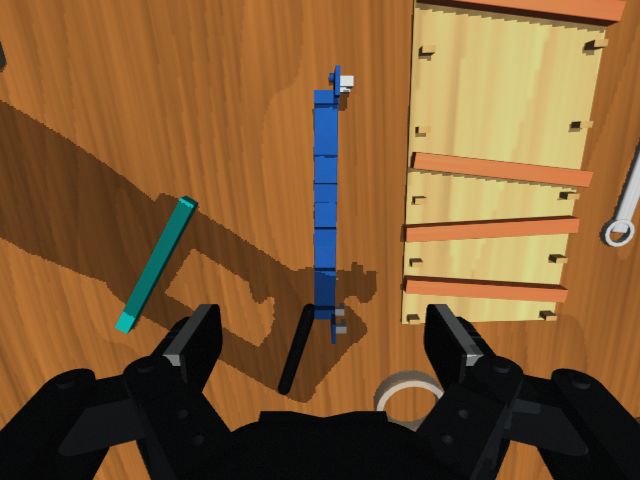

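View pics/rk.png

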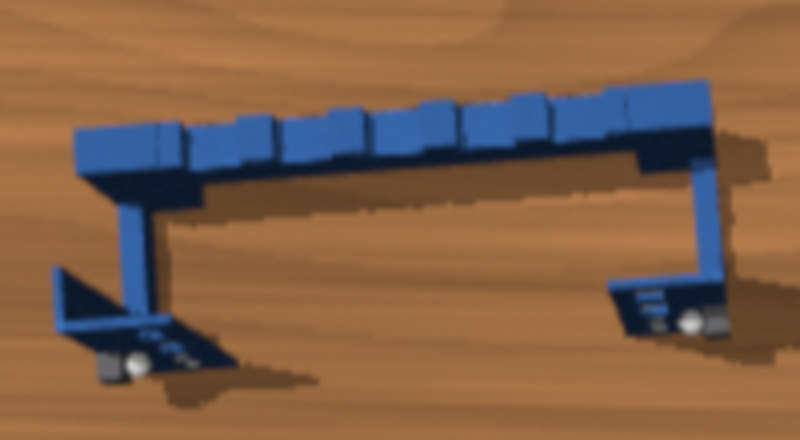

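The wrist view shows the beam at u 314–338, with its plate ends near rows 66 and 343 and the pen by its right end, clear of the grip. The rack crop shows the uprights, with the catch balls on their front faces and the teeth of the rear beam.

```bash
python3 - <<'E'
from h import *
im=cv2.imread('pics/w1.png')[:,:,::-1].copy(); wp=pose()
m=mask(im,'blue'); m[:,:290]=0; m[:,400:]=0; m[350:]=0
cs=sorted(comps(m,100),key=lambda s:-s[0][4])[:4]
for st,_ in cs: print(st)
L=[];Rr=[]
for v in list(range(108,300,6)):
    u=np.where(m[v]>0)[0]
    if len(u)>5:
        a=onz('wrist',(u.min(),v),40,wp);b=onz('wrist',(u.max()+1,v),40,wp); L.append((a+b)[:2]/2); Rr.append(np.linalg.norm(b-a))
L=np.array(L); print(np.median(Rr))
k=np.polyfit(L[:,1],L[:,0],1); print('x=k*y+c',k,'yaw',-np.degrees(np.arctan(k[0])), 'resid',np.std(L[:,0]-np.polyval(k,L[:,1])))
vs=np.where(m[:, 325:345].any(1))[0]; print(vs.min(),vs.max())
a=onz('wrist',(336,vs.min()),66,wp); b=onz('wrist',(334,vs.max()+1),66,wp); print(a,b,np.linalg.norm(a-b))
y=(a+b)[1]/2; print('centre',np.polyval(k,y),y)
delta([np.polyval(k,y),y,200],-np.degrees(np.arctan(k[0])))
E
```

```text
[ 314   66   26  278 5302]
20.927781538380568
x=k*y+c [8.12796527e-02 4.29258968e+02] yaw -4.646766256319419 resid 0.1760695464980549
66 343
[ 425.11526016 -141.91217011   66.        ] [ 406.37555621 -397.55464198   66.        ] 256.328402502686
centre 407.3351299248149 -269.73340604787916
{'shift': array([-0.002,  0.1  ,  0.261]), 'pos': array([ 404.9, -269.5,  206.5]), 'ydir': np.float64(-4.38), 'turnz': np.float64(0.053), 'tilt': array([-0.01,  0.  ])}
```

```bash
python3 -m creep '[[0,0.1,0.8,0,0,0.05,1],[0,0,0.8,0,0,0,1],[0,0,0.8,0,0,0,1],[0,0,0.8,0,0,0,1],[0,0,0.8,0,0,0,1],[0,0,0.8,0,0,0,1],[0,0,0.8,0,0,0,1],[0,0,0.8,0,0,0,1],[0,0,0.8,0,0,0,1],[0,0,0.7,0,0,0,1]]' 100
python3 -m creep '[[0,0,0,0,0,0,1],[0,0,0,0,0,0,-1],[0,0,0,0,0,0,-1],[0,0,0,0,0,0,-1],[0,0,0,0,0,0,-1],[0,0,0,0,0,0,-1],[0,0,0,0,0,0,-1],[0,0,0,0,0,0,-1],[0,0,0,0,0,0,-1],[0,0,0,0,0,0,-1]]' 100
python3 - <<'E'
from h import *
delta([407,-270,7],-4.65)
E
```

```text
clock: 3.68
position: [407.1, -269.4, 7.8]
ee_rot: [-0.0, 0.735, 0.678, -0.0]
wrist_force: [-0.3, -0.1, -0.4]
width: 85.6
gripper_force: 0.0
clock: 4.52
position: [407.6, -269.8, 9.4]
ee_rot: [0.0, 0.734, 0.679, 0.0]
wrist_force: [-0.1, 0.5, 2.4]
width: 0.2
gripper_force: 1.3
{'shift': array([-0.008, -0.022,  0.095]), 'pos': array([ 407.6, -269.8,    9.4]), 'ydir': np.float64(-4.53), 'turnz': np.float64(0.024), 'tilt': array([ 0.02, -0.01])}
```

```bash
python3 - <<'E'
from h import *
snap('wrist','w2.png')
s=snap('scene'); cv2.imwrite('pics/s2.png',cv2.resize(s[150:280,150:330,::-1],(720,520),interpolation=cv2.INTER_CUBIC))
print(r.get_state()['width'])
E
```

```text
-0.12510100673800015
```

View pics/w2.png

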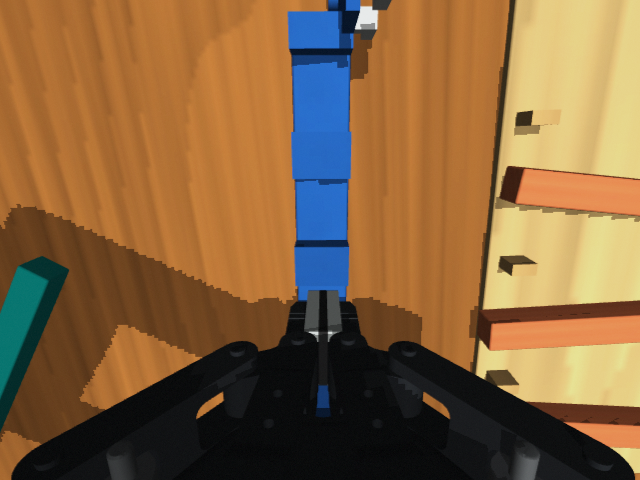

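The fingers appear shut over the beam's middle (tips around (322,300)), with the beam still in line; checking from the side.

View pics/s2.png

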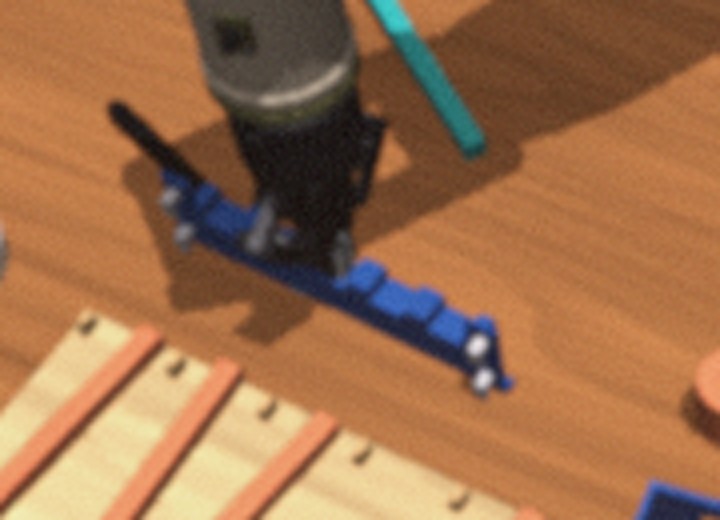

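```bash
cat > bw.py <<'E'
from h import *
im=snap('wrist'); m=mask(im,'blue'); s=r.get_state(); print(s['position'].round(1),s['width'],s['gripper_force'],s['wrist_force'].round(1))
for v in (30,90,150,210,265,285):
    u=np.where(m[v,260:400]>0)[0]; print(v,u.min()+260 if len(u) else None,u.max()+260 if len(u) else None)
E
python3 bw.py
python3 -m creep '[[0,0,0,0,0,0,-1],[0,0,-0.2,0,0,0,-1],[0,0,-0.2,0,0,0,-1],[0,0,-0.2,0,0,0,-1],[0,0,-0.2,0,0,0,-1],[0,0,-0.2,0,0,0,-1],[0,0,-0.2,0,0,0,-1],[0,0,0,0,0,0,-1],[0,0,0,0,0,0,-1],[0,0,0,0,0,0,-1]]' 100; python3 bw.py
```

```text
[ 407.6 -269.8    9.4] -0.08902380160757423 1.9048410281538963 [0.1 1.1 3.7]
30 288 353
90 293 349
150 292 350
210 296 347
265 295 348
285 296 347
clock: 5.5
position: [407.3, -269.7, 39.0]
ee_rot: [-0.0, 0.734, 0.679, -0.0]
wrist_force: [-0.1, -0.1, -0.0]
width: 0.0
gripper_force: 0.0
[ 407.2 -269.6   38.8] -0.10534026952401233 0.0 [ 0.6 -0.6 -0.9]
30 329 351
90 298 345
150 298 345
210 301 343
265 302 342
285 303 342
```

The fingers shut above the beam. Both views put the real fingertips about 25 mm short of the stated TCP, so I'll go about 25 mm lower; the open tips stay clear of the bench.

```bash
python3 -m creep '[[0,0,0,0,0,0,1],[0,0,0,0,0,0,1],[0,0,0,0,0,0,1],[0,0,0,0,0,0,1],[0,0,0,0,0,0,1],[0,0,0,0,0,0,1],[0,0,0,0,0,0,1],[0,0,0,0,0,0,1],[0,0,0,0,0,0,1],[0,0,0,0,0,0,1]]' 100
python3 -m creep '[[0,0,0.5,0,0,0,1],[0,0,0.5,0,0,0,1],[0,0,0.4,0,0,0,1],[0,0,0.4,0,0,0,1],[0,0,0.3,0,0,0,1],[0,0,0.2,0,0,0,1],[0,0,0,0,0,0,1],[0,0,0,0,0,0,1],[0,0,0,0,0,0,1],[0,0,0,0,0,0,1]]'
python3 -m creep '[[0,0,0,0,0,0,-0.4],[0,0,0,0,0,0,-1],[0,0,0,0,0,0,-1],[0,0,0,0,0,0,-1],[0,0,0,0,0,0,-1],[0,0,0,0,0,0,-1],[0,0,0,0,0,0,-1],[0,0,0,0,0,0,-1],[0,0,0,0,0,0,-1],[0,0,0,0,0,0,-1]]' 100; python3 bw.py
```

```text
clock: 6.38
position: [407.4, -269.7, 39.1]
ee_rot: [0.0, 0.734, 0.679, 0.0]
wrist_force: [-0.1, -0.9, -0.2]
width: 85.5
gripper_force: 0.0
clock: 7.22
position: [407.9, -270.1, -17.7]
ee_rot: [0.001, 0.734, 0.679, 0.0]
wrist_force: [-0.1, -0.5, 0.5]
width: 85.8
gripper_force: 0.0
clock: 8.05
position: [407.5, -269.9, -18.1]
ee_rot: [0.0, 0.734, 0.679, -0.0]
wrist_force: [-1.7, 1.3, 5.6]
width: 20.0
gripper_force: 99.1
[ 407.5 -269.8  -18.1] 20.106477618786858 99.09324645996094 [-2.3  1.2  5.8]
30 285 360
90 288 357
150 285 359
210 291 354
265 292 353
285 290 355
```

```bash
python3 -m creep '[[0,0,-1,0,0,0,-1],[0,0,-1,0,0,0,-1],[0,0,-1,0,0,0,-1],[0,0,-1,0,0,0,-1],[0,0,-1,0,0,0,-1],[0,0,-1,0,0,0,-1],[0,0,-1,0,0,0,-1],[0,0,-1,0,0,0,-1],[0,0,0,0,0,0,-1],[0,0,0,0,0,0,-1]]' 100
python3 - <<'E'
from h import *
P=[onz('top',p,140)[:2] for p in [(155,192.5),(182,189.5),(292.5,181.75),(321,179.25)]]
P=np.array(P); print(P.round(1))
d=P[0]-P[3]; print('span',np.linalg.norm(d),'inner',np.linalg.norm(P[1]-P[2])); yaw=np.degrees(np.arctan2(-d[0],d[1])); 
print('yaw',yaw)
c=P.mean(0); a=np.radians(yaw); X=np.array([np.cos(a),np.sin(a)]); o=c+42*X; print('rack origin',o)
# rear beam top front edge check z94: ends
for p in [(159,152),(318,142)]: q=onz('top',p,94)[:2]-o; print(q@X, q@[-X[1],X[0]])
seat=o-53*X; print('seat',seat)
Rt=pose()
delta([*(seat-80*X),pose()[0][2]],yaw)
E
python3 bw.py
```

```text
clock: 8.93
position: [408.0, -270.2, 182.2]
ee_rot: [0.001, 0.735, 0.679, 0.0]
wrist_force: [-0.8, -0.2, -4.2]
width: 20.2
gripper_force: 99.2
[[485.  309.6]
 [491.5 260.3]
 [510.1  58.8]
 [515.8   7. ]]
span 304.12746465478705 inner 202.33886120386373
yaw 5.816266239513337
rack origin [542.37602257 163.20643664]
43.85860135082292 152.87517373758098
38.44683715353328 -152.1898236802554
seat [489.64886768 157.83548347]
{'shift': array([16.752, -1.245, -0.024]), 'pos': array([ 408. , -270.2,  182.2]), 'ydir': np.float64(-4.53), 'turnz': np.float64(-2.069), 'tilt': array([ 0.11, -0.08])}
[ 407.1 -269.4  180.3] 20.594682942254757 99.20012712478638 [ 0.1 -0.1 -4.6]
30 285 360
90 288 357
150 285 359
210 291 354
265 292 353
285 290 355
```

```bash
python3 -m creep '[[1,-0.12,0,0,0,0,-1],[1,-0.12,0,0,0,0,-1],[1,-0.12,0,0,0,0,-1],[1,-0.12,0,0,0,0,-1],[1,-0.12,0,0,0,0,-1],[1,-0.12,0,0,0,0,-1],[1,-0.12,0,0,0,0,-1],[1,-0.12,0,0,0,0,-1],[1,-0.12,0,0,0,0,-1],[1,-0.12,0,0,0,0,-1]]' >/dev/null
python3 -m creep '[[0.75,0,0,0,0,-1,-1],[0,0,0,0,0,-1,-1],[0,0,0,0,0,-0.07,-1],[0,0,0,0,0,0,-1],[0,0,0,0,0,0,-1],[0,0,0,0,0,0,-1],[0,0,0,0,0,0,-1],[0,0,0,0,0,0,-1],[0,0,0,0,0,0,-1],[0,0,0,0,0,0,-1]]'
python3 - <<'E'
from h import *
wp=pose(); np.save('wpA.npy',np.c_[wp[1],wp[0]]); snap('wrist','w3.png'); delta([416,144,182],5.8)
E
```

```text
clock: 10.65
position: [398.8, 0.4, 181.7]
ee_rot: [0.0, 0.671, 0.742, 0.0]
wrist_force: [-0.4, 0.1, -2.7]
width: 21.0
gripper_force: 68.9
{'shift': array([ 5.644,  1.266, -0.013]), 'pos': array([398.8,   0.4, 181.7]), 'ydir': np.float64(5.79), 'turnz': np.float64(-0.002), 'tilt': array([ 0.01, -0.  ])}
```

View pics/w3.png

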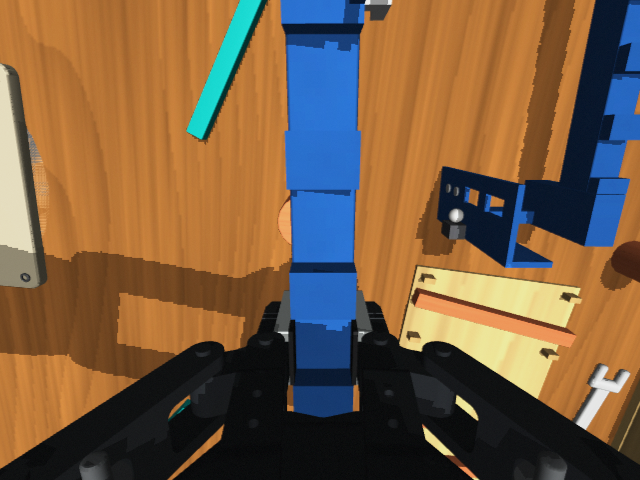

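Wrist view: right upright with its top edge from about (525,184) to (505,267), slots near (473,196) and (495,204), ball at (456,215), and the beam still held at u 285–360. Refining the edge numerically.

```bash
python3 - <<'E'
from h import *
im=cv2.imread('pics/w3.png')[:,:,::-1].copy(); A=np.load('wpA.npy'); wp=(A[:,3],A[:,:3])
h=cv2.cvtColor(im,cv2.COLOR_RGB2HSV)
for v in range(176,272,8):
    print(v,' '.join(f'{h[v,u,0]}/{h[v,u,2]}' for u in range(496,532,2)))
for p in [(525,184),(505,267)]: print(onz('wrist',p,140,wp))
E
python3 bw.py
```

```text
176 15/201 15/195 14/193 15/197 15/195 15/189 14/187 15/188 15/201 15/217 15/212 14/134 14/126 14/124 14/125 14/128 14/126 14/124
184 108/41 109/41 108/40 107/41 107/42 109/41 108/41 107/42 109/43 109/42 107/45 108/51 107/76 110/80 117/73 108/43 107/41 109/42
192 107/41 110/42 106/40 107/41 108/43 107/41 108/42 109/42 108/43 107/42 108/43 107/178 107/190 107/190 107/110 108/43 109/43 108/41
200 15/198 15/196 15/193 14/189 8/85 106/42 108/40 108/41 108/42 107/42 108/144 108/192 108/193 108/164 107/40 107/42 107/40 107/40
208 108/68 108/68 108/66 108/63 108/41 108/42 109/41 109/41 108/42 108/69 107/189 108/190 107/191 108/67 109/46 108/44 107/40 110/42
216 108/47 108/47 108/141 109/77 108/42 105/41 107/43 107/41 109/43 107/174 107/189 107/192 108/189 107/187 107/187 108/134 108/112 108/113
224 108/42 109/43 108/42 109/43 108/42 107/41 108/41 109/42 108/142 107/191 107/190 108/158 14/124 14/124 13/121 14/117 14/120 14/91
232 109/42 107/42 107/40 107/42 108/43 108/42 107/42 107/45 108/189 107/188 108/189 13/120 14/123 14/119 14/118 14/120 14/113 14/107
240 108/41 109/42 108/42 109/41 106/42 109/43 108/43 108/173 108/189 108/190 172/111 14/122 14/120 14/122 14/122 14/113 14/173 14/189
248 108/41 108/42 108/42 109/42 107/41 108/42 108/138 108/191 108/191 108/164 109/68 108/67 109/69 109/66 109/68 108/68 12/120 15/196
256 108/41 108/40 110/42 108/41 107/41 108/46 108/191 107/191 107/191 108/73 108/67 108/68 108/68 108/66 108/69 109/69 108/69 108/70
264 15/195 15/197 12/117 109/41 108/43 107/203 107/219 107/211 107/189 107/188 108/186 107/188 107/188 107/189 108/190 107/190 108/191 108/192
[514.45764059  59.6841213  140.        ]
[516.02819254   6.40016884 140.        ]
[398.8   0.5 181.7] 21.146774182450837 68.89009594917297 [ 0.8  0.4 -4.7]
30 285 360
90 288 357
150 285 359
210 291 354
265 292 354
285 290 355
```

```bash
python3 - <<'E'
from h import *
A=np.load('wpA.npy'); wp=(A[:,3],A[:,:3])
v=np.arange(192,265,8); u=np.array([517.5,516,514.5,513.3,511.8,511,509.4,508,507,505.5])
Q=np.array([onz('wrist',p,140,wp) for p in zip(u,v)])
k=np.polyfit(Q[:,1],Q[:,0],1); print('x=',k,'yaw',-np.degrees(np.arctan(k[0])))
f=np.polyfit(v,u,1)
i=onz('wrist',(np.polyval(f,185.5),185.5),140,wp); o=onz('wrist',(np.polyval(f,267),267),140,wp)
print(i,o,np.linalg.norm(i-o))
E
python3 -m creep '[[1,0.21,0,0,0,0,-1],[1,0.21,0,0,0,0,-1],[1,0.21,0,0,0,0,-1],[1,0.21,0,0,0,0,-1],[1,0.21,0,0,0,0,-1],[0.65,0.21,0,0,0,0,-1],[0,0,0,0,0,0,-1],[0,0,0,0,0,0,-1],[0,0,0,0,0,0,-1],[0,0,0,0,0,0,-1]]' 120
python3 - <<'E'
from h import *
wp=pose(); np.save('wpB.npy',np.c_[wp[1],wp[0]]); im=snap('wrist','w4.png')
cv2.imwrite('pics/w4c.png',cv2.resize(im[0:240,280:600,::-1],(800,600),interpolation=cv2.INTER_CUBIC)); print(wp)
s=snap('scene','s4.png')
E
python3 bw.py
```

```text
x= [-1.02178772e-01  5.16696001e+02] yaw 5.834164747681576
[510.73024405  58.40708156 140.        ] [516.0397628   6.4013917 140.       ] 52.276024786024216
clock: 11.58
position: [415.6, 143.6, 181.5]
ee_rot: [0.0, 0.671, 0.742, -0.0]
wrist_force: [0.6, -0.5, -3.9]
width: 20.2
gripper_force: 118.4
(array([415.64795788, 143.57137218, 181.52332702]), array([[-1.00720879e-01,  9.94914709e-01, -1.60041591e-04],
       [ 9.94914668e-01,  1.00720819e-01, -3.47409195e-04],
       [-3.29522999e-04, -1.94219086e-04, -9.99999927e-01]]))
[415.8 143.6 181.7] 20.00994395754632 118.40497255325317 [-1.1  0.6 -3.9]
30 285 360
90 288 357
150 286 359
210 291 354
265 292 353
285 290 355
```

View pics/w4c.png

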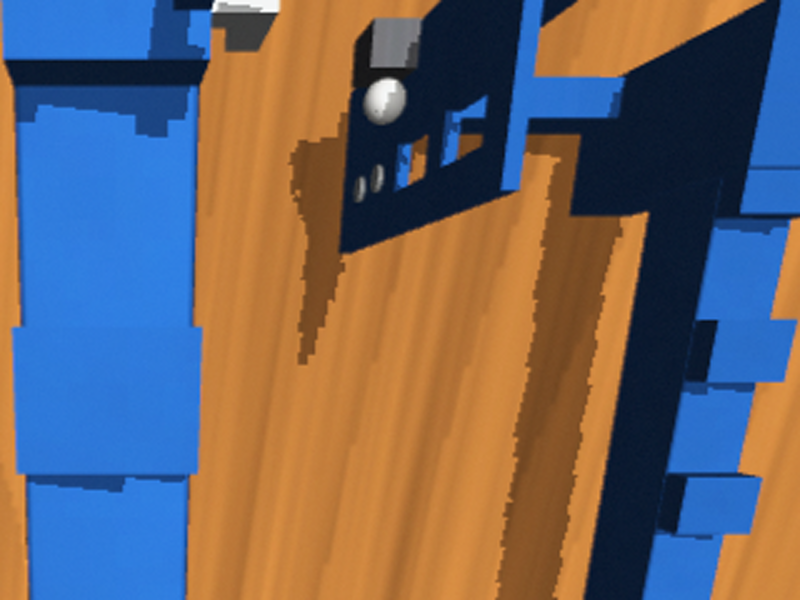

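```bash
python3 - <<'E'
from h import *
A=np.load('wpB.npy'); wp=(A[:,3],A[:,:3])
l=onz('wrist',(480.8,76),140,wp)[:2]; rr=np.array([510.73,58.41]); ro=np.array([516.04,6.40])
d=l-rr; yaw=np.arctan2(-d[0],d[1]); print('L',l,'dist',np.linalg.norm(d),'yaw',np.degrees(yaw))
X=np.array([np.cos(yaw),np.sin(yaw)]);Y=np.array([-X[1],X[0]])
c=(l+rr)/2; o=c+42*X; print('origin',o, 'outer y',(ro-o)@Y)
rk=dict(o=o.tolist(),yaw=float(yaw)); json.dump(rk,open('rack.json','w'))
t=o-53*X-1.85*Y - 0.3*X
print('seat tcp',t)
for back in (60,): delta([*(t-back*X),50+17-18.1],np.degrees(yaw))
E
```

```text
L [491.0559236 258.0768383] dist 200.63378478774004 yaw 5.627446749344904
origin [542.69054448 162.36192396] outer y -152.5969289623741
seat tcp [489.82883203 155.29426124]
{'shift': array([0.174, 0.593, 5.31 ]), 'pos': array([415.8, 143.6, 181.7]), 'ydir': np.float64(5.75), 'turnz': np.float64(0.025), 'tilt': array([ 0.01, -0.  ])}
```

```bash
python3 -m creep '[[0.17,0.59,0.7,0,0,0,-1],[0,0,0.7,0,0,0,-1],[0,0,0.7,0,0,0,-1],[0,0,0.7,0,0,0,-1],[0,0,0.7,0,0,0,-1],[0,0,0.7,0,0,0,-1],[0,0,0.7,0,0,0,-1],[0,0,0.4,0,0,0,-1],[0,0,0,0,0,0,-1],[0,0,0,0,0,0,-1]]' 120
python3 -m creep '[[0,0.5,0,0,0,0,-1],[0,0.5,0,0,0,0,-1],[0,0.5,0,0,0,0,-1],[0,0,0,0,0,0,-1],[0,0,0,0,0,0,-1],[0,0,0,0,0,0,-1],[0,0,0,0,0,0,-1],[0,0,0,0,0,0,-1],[0,0,0,0,0,0,-1],[0,0,0,0,0,0,-1]]' 120
python3 - <<'E'
from h import *
rk=json.load(open('rack.json')); yaw=rk['yaw']; X=np.array([np.cos(yaw),np.sin(yaw)]);Y=np.array([-X[1],X[0]])
t=np.array(rk['o'])-53.3*X-1.85*Y
delta([*t,49],np.degrees(yaw))
im=snap('wrist'); s=snap('scene')
a=cv2.resize(im[0:200,260:420,::-1],(480,600),interpolation=cv2.INTER_CUBIC)
b=cv2.resize(s[250:370,290:470,::-1],(480,320),interpolation=cv2.INTER_CUBIC)
cv2.imwrite('pics/w5.png',a)
E
```

```text
clock: 12.57
position: [429.7, 149.7, 49.1]
ee_rot: [-0.0, 0.67, 0.742, -0.0]
wrist_force: [-0.8, -0.4, -3.4]
width: 19.8
gripper_force: 118.8
clock: 13.4
position: [467.0, 153.8, 49.1]
ee_rot: [-0.0, 0.67, 0.742, -0.0]
wrist_force: [-0.4, 0.1, -3.4]
width: 20.2
gripper_force: 118.9
{'shift': array([-0.034,  0.915,  0.004]), 'pos': array([467. , 153.8,  49.1]), 'ydir': np.float64(5.83), 'turnz': np.float64(0.041), 'tilt': array([-0.,  0.])}
```

View pics/w5.png

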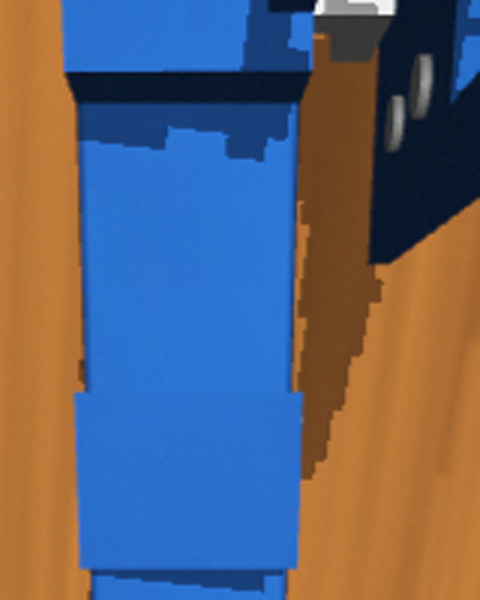

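The upright and bolts are just ahead of the claw, and the slots are out of view. Pushing in under force watch.

```bash
python3 -m creep '[[-0.03,0.2,0,0,0,0.04,-1],[0,0.2,0,0,0,0,-1],[0,0.2,0,0,0,0,-1],[0,0.12,0,0,0,0,-1],[0,0.05,0,0,0,0,-1],[0,0,0,0,0,0,-1],[0,0,0,0,0,0,-1],[0,0,0,0,0,0,-1],[0,0,0,0,0,0,-1],[0,0,0,0,0,0,-1]]' 120
python3 -m creep '[[0,0.04,0,0,0,0,-1],[0,0.04,0,0,0,0,-1],[0,0.04,0,0,0,0,-1],[0,0.04,0,0,0,0,-1],[0,0,0,0,0,0,-1],[0,0,0,0,0,0,-1],[0,0,0,0,0,0,-1],[0,0,0,0,0,0,-1],[0,0,0,0,0,0,-1],[0,0,0,0,0,0,-1]]' 120
python3 -m creep '[[0,0.04,0,0,0,0,-1],[0,0.04,0,0,0,0,-1],[0,0,0,0,0,0,-1],[0,0,0,0,0,0,-1],[0,0,0,0,0,0,-1],[0,0,0,0,0,0,-1],[0,0,0,0,0,0,-1],[0,0,0,0,0,0,-1],[0,0,0,0,0,0,-1],[0,0,0,0,0,0,-1]]' 120
```

```text
clock: 14.33
position: [486.4, 155.0, 49.1]
ee_rot: [-0.0, 0.672, 0.741, -0.0]
wrist_force: [0.5, -0.9, -4.4]
width: 19.9
gripper_force: 118.9
clock: 15.17
position: [489.9, 155.3, 49.0]
ee_rot: [-0.0, 0.672, 0.741, -0.001]
wrist_force: [-5.3, -0.4, -1.3]
width: 19.7
gripper_force: 119.3
clock: 16.0
position: [489.8, 155.3, 48.6]
ee_rot: [-0.002, 0.671, 0.741, -0.002]
wrist_force: [-16.4, -2.1, 6.9]
width: 20.3
gripper_force: 120.5
```

```bash
python3 -m creep '[[0,-0.07,0,0,0,0,-1],[0,0,0.08,0,0,0,-1],[0,0,0.08,0,0,0,-1],[0,0,0.08,0,0,0,-1],[0,0,0.08,0,0,0,-1],[0,0,0.08,0,0,0,-1],[0,0,0.08,0,0,0,-1],[0,0,0,0,0,0,-1],[0,0,0,0,0,0,-1],[0,0,0,0,0,0,-1]]' 120
python3 -m creep '[[0,0,0.05,0,0,0,-1],[0,0,0.05,0,0,0,-1],[0,0,0.05,0,0,0,-1],[0,0,0.04,0,0,0,-1],[0,0,0,0,0,0,-1],[0,0,0,0,0,0,-1],[0,0,0,0,0,0,-1],[0,0,0,0,0,0,-1],[0,0,0,0,0,0,-1],[0,0,0,0,0,0,-1]]' 120
```

```text
clock: 16.83
position: [489.8, 155.4, 36.2]
ee_rot: [-0.001, 0.672, 0.741, -0.001]
wrist_force: [-4.5, 1.7, -8.5]
width: 20.1
gripper_force: 118.5
clock: 17.67
position: [489.9, 155.4, 32.2]
ee_rot: [-0.001, 0.672, 0.741, -0.001]
wrist_force: [-8.4, -0.9, -1.5]
width: 20.3
gripper_force: 119.6
```

```bash
python3 -m creep '[[0,0,0.04,0,0,0,-1],[0,0,0.04,0,0,0,-1],[0,0,0.04,0,0,0,-1],[0,0,0,0,0,0,-1],[0,0,0,0,0,0,-1],[0,0,0,0,0,0,-1],[0,0,0,0,0,0,-1],[0,0,0,0,0,0,-1],[0,0,0,0,0,0,-1],[0,0,0,0,0,0,-1]]' 120
```

```text
clock: 18.5
position: [490.0, 155.4, 31.9]
ee_rot: [-0.001, 0.671, 0.741, -0.001]
wrist_force: [-22.3, -3.9, 26.5]
width: 20.2
gripper_force: 123.3
```

```bash
python3 -m creep '[[0,-0.05,-0.1,0,0,0,-1],[0,0,0,0,0,0,-1],[0,0,0,0,0,0,0.2],[0,0,0,0,0,0,0.4],[0,0,0,0,0,0,0.6],[0,0,0,0,0,0,0.8],[0,0,0,0,0,0,1],[0,0,0,0,0,0,1],[0,0,0,0,0,0,1],[0,0,0,0,0,0,1]]' 120
python3 -m creep '[[0,0,-0.6,0,0,0,1],[0,0,-1,0,0,0,1],[0,0,-1,0,0,0,1],[0,0,-1,0,0,0,1],[0,0,-1,0,0,0,1],[0,0,-1,0,0,0,1],[0,-1,-1,0,0,0,1],[0,-1,-1,0,0,0,1],[0,-1,0,0,0,0,1],[0,-1,0,0,0,0,1]]'
python3 - <<'E'
from h import *
s=snap('scene'); cv2.imwrite('pics/s6.png',cv2.resize(s[250:390,290:470,::-1],(770,600),interpolation=cv2.INTER_CUBIC))
rk=json.load(open('rack.json')); yaw=rk['yaw']; o=np.array(rk['o']); c,sn=np.cos(yaw),np.sin(yaw)
W=lambda x,y,z:[o[0]+c*x-sn*y,o[1]+sn*x+c*y,z]
for y in (128,-128): print(proj('scene',W(-42,y,116)).round(1))
E
```

```text
clock: 19.33
position: [489.5, 155.2, 31.9]
ee_rot: [0.0, 0.672, 0.741, 0.0]
wrist_force: [-0.2, -0.2, -0.2]
width: 85.4
gripper_force: 0.0
clock: 20.17
position: [390.2, 145.6, 223.9]
ee_rot: [0.001, 0.672, 0.741, 0.002]
wrist_force: [0.0, -0.0, -0.0]
width: 85.2
gripper_force: 0.0
[441.9 314.3]
[323.3 277.6]
```

View pics/s6.png

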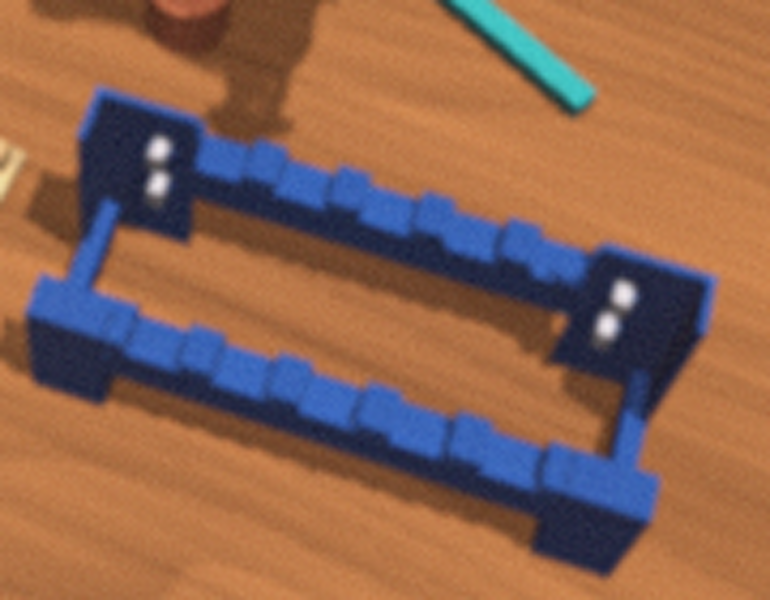

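The beam is hung, with both ends' claws showing through the slots. Next, the bars.

```bash
cat >> h.py <<'E'
def bars():
    im=snap('top'); h=cv2.cvtColor(im,cv2.COLOR_RGB2HSV); m=cv2.inRange(h,(3,115,150),(14,255,255)); m=cv2.morphologyEx(m,cv2.MORPH_OPEN,np.ones((3,3),np.uint8)); m[:,:345]=0; m[:105]=0; m[:,600:]=0
    out=[]
    for st,mm in comps(m,200):
        c=np.argwhere(mm)[:,::-1].astype(np.float32)
        W=np.array([onz('top',p,22)[:2] for p in c],np.float32); rc=cv2.minAreaRect(W); b=cv2.boxPoints(rc)
        e=[(b[i]+b[(i+1)%4])/2 for i in range(4)]; L=[np.linalg.norm(e[0]-e[2]),np.linalg.norm(e[1]-e[3])]
        d=e[0]-e[2] if L[0]>L[1] else e[1]-e[3]
        a=(np.degrees(np.arctan2(d[1],d[0]))+90)%180-90
        out.append((np.array(rc[0]).round(1),round(a,1),np.round(L,0),st[4])); print(*out[-1])
    return out
E
python3 - <<'E'
from h import *
for b in bars(): pass
delta([580,-95,200],b[1]+90)
E
```

```text
Traceback (most recent call last):
  File "h.py", line 44, in bars
    W=np.array([onz('top',p,22)[:2] for p in c],np.float32); rc=cv2.minAreaRect(W); b=cv2.boxPoints(rc)
                ~~~^^^^^^^^^^^^
  File "h.py", line 16, in onz
    o,d=ray(n,uv,wp); return o+d*(z-o[2])/d[2]
        ~~~^^^^^^^^^
  File "h.py", line 11, in ray
    m=viewer.camera_model(n); d=np.array([(uv[0]-m['cx'])/m['fx'],(uv[1]-m['cy'])/m['fy'],1.])
ValueError: time passes only in moves, steps and waits
```

```bash
sed -i 's/^def snap/_c={}\ndef CM(n):\n    if n not in _c: _c[n]=viewer.camera_model(n)\n    return _c[n]\ndef snap/; s/m=viewer.camera_model(n)/m=CM(n)/' h.py
python3 - <<'E'
from h import *
for b in bars(): pass
delta([580,-95,200],b[1]+90)
E
```

```text
[ 591.1 -234. ] -88.9 [209. 394.] 4860
[ 620.1 -480.8] -0.7 [136. 164.] 4757
[608.2 -42. ] 1.2 [126.  10.] 284
[ 265.9 -292. ] -0.2 [508. 524.] 47471
[ 497.5 -519.5] -88.8 [54. 56.] 668
[242.3 -70.3] 1.2 [124.  51.] 1306
[ -21.4 -393.5] 89.5 [295.  24.] 1441
[ -39.5 -264.7] -88.4 [  9. 126.] 281
{'shift': array([-10.328,   6.643,   0.9  ]), 'pos': array([389.3, 145.6, 222.3]), 'ydir': np.float64(5.65), 'turnz': np.float64(0.811), 'tilt': array([0.09, 0.03])}
```

```bash
sed -i 's/(3,115,150),(14,255,255)/(3,118,150),(12,255,255)/; s/m\[:,600:\]=0/m[:,545:]=0; m[230:]=0/; s/comps(m,200)/comps(m,150)/' h.py
python3 - <<'E'
from h import *
for b in bars(): pass
E
```

```text
[624.4 -97.2] -9.3 [ 15. 113.] 328
[ 587.2 -236.7] -10.1 [ 14. 180.] 586
[ 579.8 -298.4] -0.8 [ 14. 180.] 599
[ 578.8 -368.8] -8.0 [ 15. 180.] 633
```

```bash
python3 -m creep '[[0,0,0,0,0,1,0],[0,0,0,0,0,1,0],[0,0,0,0,0,1,0],[0,0,0,0,0,1,0],[0,0,0,0,0,1,0],[0,0,0,0,0,1,0],[0,0,0,0,0,1,0],[0,0,0,0,0,1,0],[0,0,0,0,0,1,0],[0,0,0,0,0,1,0]]' 60 >/dev/null
python3 -m creep '[[0,0,0,0,0,1,0],[0,0,0,0,0,1,0],[0,0,0,0,0,1,0],[0,0,0,0,0,1,0],[0,0,0,0,0,1,0],[0,0,0,0,0,1,0],[0,0,0,0,0,1,0],[0,0,0,0,0,1,0],[0,0,0,0,0,1,0],[0,0,0,0,0,1,0]]'  >/dev/null
python3 -m creep '[[0,0,0,0,0,1,0],[0,0,0,0,0,0,0],[1,1,0,0,0,0,0],[1,1,0,0,0,0,0],[1,1,0,0,0,0,0],[1,1,0,0,0,0,0],[1,1,0,0,0,0,0],[1,1,0,0,0,0,0],[1,1,0,0,0,0,0],[0,0,0,0,0,0,0]]'
python3 - <<'E'
from h import *
delta([590,-94,120],81)
E
```

```text
clock: 22.87
position: [536.5, -60.9, 220.3]
ee_rot: [0.001, 0.997, -0.082, -0.0]
wrist_force: [0.3, -0.6, -1.2]
width: 42.9
gripper_force: 0.0
{'shift': array([2.329, 0.951, 4.011]), 'pos': array([536.5, -60.9, 220.3]), 'ydir': np.float64(-99.41), 'turnz': np.float64(-0.083), 'tilt': array([-0.05, -0.1 ])}
```

```bash
cat >> h.py <<'E'
def wbar(near,zt=22,f=None):
    wp=pose(); im=snap('wrist',f); h=cv2.cvtColor(im,cv2.COLOR_RGB2HSV); m=cv2.inRange(h,(3,118,165),(12,255,255))
    m=cv2.morphologyEx(m,cv2.MORPH_OPEN,np.ones((3,3),np.uint8)); best=None
    for st,mm in comps(m,200):
        c=np.argwhere(mm)[:,::-1]; W=np.array([onz('wrist',p,zt,wp)[:2] for p in c])
        mu=W.mean(0); d=np.linalg.svd(W-mu,full_matrices=False)[2][0]; d*=np.sign(d[0])
        t=(W-mu)@d; s=(W-mu)@[-d[1],d[0]]
        L=t.max()-t.min(); far=mu+d*t.max()
        # centreline: mean of side edges per slice
        b=np.round(t/8).astype(int); mid=[((s[b==k].max()+s[b==k].min())/2,k*8,np.ptp(s[b==k])) for k in set(b) if (b==k).sum()>8]
        mid=np.array([q for q in mid if 9<q[2]<22])
        if len(mid)<4: continue
        k=np.polyfit(mid[:,1],mid[:,0],1); n=np.array([-d[1],d[0]]); ang=np.degrees(np.arctan2(d[1],d[0])+np.arctan(k[0]))
        dd=np.array([np.cos(np.radians(ang)),np.sin(np.radians(ang))]); far=mu+d*t.max()+n*np.polyval(k,t.max())
        cen=far-90*dd; e=np.linalg.norm(cen-near)
        print('bar cen',cen.round(1),'ang',ang.round(2),'L',L.round(0),'w',np.median(mid[:,2]).round(1),'far',far.round(1))
        if best is None or e<best[0]: best=(e,cen,ang)
    return best
E
python3 -m creep '[[0.6,0.24,0.8,0,0,0,0],[0.6,0.24,0.8,0,0,0,0],[0.6,0.24,0.8,0,0,0,0],[0.5,0.23,0.8,0,0,0,0],[0,0,0.8,0,0,0,0],[0,0,0,0,0,0,0],[0,0,0,0,0,0,0],[0,0,0,0,0,0,0],[0,0,0,0,0,0,0],[0,0,0,0,0,0,0]]'
python3 - <<'E'
from h import *
b=wbar(np.array([590,-94]),f='b1.png'); 
delta([*b[1],-16],b[2]+90)
E
```

```text
clock: 23.7
position: [588.0, -88.6, 123.9]
ee_rot: [0.0, 0.997, -0.081, 0.002]
wrist_force: [-0.6, 0.4, -1.2]
width: 43.0
gripper_force: 0.0
bar cen [ 580.  -301.1] ang -0.69 L 82.0 w 15.2 far [ 670.  -302.2]
bar cen [ 586.7 -239. ] ang -10.09 L 75.0 w 15.3 far [ 675.3 -254.8]
bar cen [474.6 -67.7] ang -14.2 L 59.0 w 15.1 far [561.9 -89.8]
{'shift': array([-4.619, -0.087,  5.572]), 'pos': array([587.9, -88.5, 123.6]), 'ydir': np.float64(-99.34), 'turnz': np.float64(0.971), 'tilt': array([ 0.15, -0.03])}
```

View pics/b1.png

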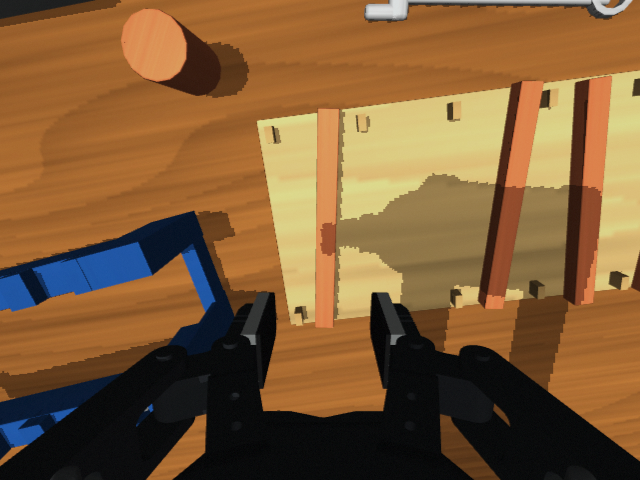

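The bar runs from about (328,110) to (324,327), all in view; the gripper's shadow split the mask at (328,238). Lowering the brightness limit.

```bash
sed -i 's/(3,118,165),(12,255,255)/(2,118,85),(12,255,255)/' h.py
python3 - <<'E'
from h import *
b=wbar(np.array([590,-94])); 
delta([*b[1],-16],b[2]+90)
E
```

```text
bar cen [ 580.  -300.8] ang -0.66 L 180.0 w 15.5 far [ 670.  -301.9]
bar cen [ 587.1 -239. ] ang -10.03 L 180.0 w 15.6 far [ 675.8 -254.6]
bar cen [508.1 -77. ] ang -11.72 L 94.0 w 13.3 far [596.3 -95.3]
{'shift': array([-3.227,  0.063,  5.566]), 'pos': array([587.7, -88.5, 123.3]), 'ydir': np.float64(-99.35), 'turnz': np.float64(0.474), 'tilt': array([ 0.13, -0.03])}
```

```bash
python3 - <<'E'
from h import *
im=cv2.imread('pics/b1.png'); h=cv2.cvtColor(im,cv2.COLOR_BGR2HSV)
print([tuple(h[v,327]) for v in range(115,325,20)]); print(h[220,318:345].tolist()); print(h[290,315:340].tolist())
E
```

```text
[(np.uint8(14), np.uint8(149), np.uint8(221)), (np.uint8(14), np.uint8(149), np.uint8(221)), (np.uint8(14), np.uint8(151), np.uint8(220)), (np.uint8(14), np.uint8(151), np.uint8(221)), (np.uint8(14), np.uint8(153), np.uint8(221)), (np.uint8(13), np.uint8(156), np.uint8(221)), (np.uint8(9), np.uint8(177), np.uint8(156)), (np.uint8(11), np.uint8(170), np.uint8(179)), (np.uint8(12), np.uint8(161), np.uint8(220)), (np.uint8(12), np.uint8(164), np.uint8(221)), (np.uint8(11), np.uint8(166), np.uint8(221))]
[[13, 159, 221], [13, 159, 220], [13, 156, 221], [13, 155, 221], [13, 156, 221], [13, 159, 220], [13, 157, 221], [13, 156, 221], [13, 156, 221], [13, 155, 221], [13, 156, 221], [13, 156, 221], [13, 156, 221], [13, 158, 221], [13, 157, 221], [13, 157, 221], [12, 159, 222], [11, 172, 203], [14, 148, 138], [19, 127, 147], [20, 127, 153], [20, 126, 154], [19, 128, 152], [19, 127, 154], [19, 126, 152], [19, 126, 152], [19, 127, 153]]
[[18, 128, 192], [12, 160, 214], [12, 164, 221], [12, 165, 220], [13, 163, 221], [13, 161, 222], [13, 159, 221], [13, 161, 220], [13, 163, 221], [12, 165, 220], [11, 164, 221], [11, 164, 221], [11, 163, 221], [12, 165, 220], [12, 162, 220], [12, 162, 220], [12, 163, 222], [11, 163, 222], [10, 171, 210], [14, 149, 140], [19, 128, 140], [19, 129, 146], [20, 130, 147], [20, 131, 146], [23, 110, 208]]
```

```bash
sed -i 's/m=cv2.inRange(h,(2,118,85),(12,255,255))/m=cv2.inRange(h,(2,118,85),(12,255,255))|cv2.inRange(h,(2,118,216),(14,255,255))/' h.py
python3 - <<'E'
from h import *
b=wbar(np.array([590,-94])); 
delta([*b[1],-16],b[2]+90)
E
```

```text
bar cen [ 580.  -300.8] ang -0.66 L 180.0 w 15.5 far [ 670.  -301.9]
bar cen [ 586.8 -238.9] ang -10.01 L 179.0 w 15.6 far [ 675.5 -254.6]
bar cen [592.8 -92.4] ang -10.13 L 180.0 w 15.0 far [ 681.4 -108.2]
{'shift': array([0.223, 0.119, 5.562]), 'pos': array([587.5, -88.5, 123. ]), 'ydir': np.float64(-99.36), 'turnz': np.float64(0.155), 'tilt': array([ 0.1 , -0.02])}
```

```bash
python3 -m creep '[[0.22,0.12,0.6,0,0,0.15,0],[0,0,0.6,0,0,0,0],[0,0,0.6,0,0,0,0],[0,0,0.6,0,0,0,0],[0,0,0.6,0,0,0,0],[0,0,0.6,0,0,0,0],[0,0,0.6,0,0,0,0],[0,0,0.6,0,0,0,0],[0,0,0.6,0,0,0,0],[0,0,0.16,0,0,0,0]]' 100
python3 -m creep '[[0,0,0,0,0,0,0],[0,0,0,0,0,0,-1],[0,0,0,0,0,0,-1],[0,0,0,0,0,0,-1],[0,0,0,0,0,0,-1],[0,0,0,0,0,0,-1],[0,0,0,0,0,0,-1],[0,0,0,0,0,0,-1],[0,0,0,0,0,0,-1],[0,0,0,0,0,0,-1]]' 100
python3 -m creep '[[0,0,-0.6,0,0,0,-1],[0,0,-0.9,0,0,0,-1],[0,0,-0.9,0,0,0,-1],[0,0,-0.9,0,0,0,-1],[0,0,-0.9,0,0,0,-1],[0,0,-0.9,0,0,0,-1],[0,0,-0.9,0,0,0,-1],[0,0,-0.8,0,0,0,-1],[0,0,0,0,0,0,-1],[0,0,0,0,0,0,-1]]' 100
cat >> h.py <<'E'
def bay(i,z=150,off=0.):
    rk=json.load(open('rack.json')); yaw=rk['yaw']; X=np.array([np.cos(yaw),np.sin(yaw)]);Y=np.array([-X[1],X[0]])
    t=np.array(rk['o'])+(i-2)*44*Y+off*X
    return delta([*t,z],np.degrees(yaw)+90)
E
python3 - <<'E'
from h import *
print(pose()[0]); bay(0); bay(4)
E
```

```text
clock: 24.68
position: [590.2, -91.9, -19.5]
ee_rot: [-0.0, 0.996, -0.088, -0.002]
wrist_force: [-0.3, -0.0, 0.1]
width: 42.6
gripper_force: 0.0
clock: 25.52
position: [593.1, -92.6, -15.2]
ee_rot: [0.0, 0.996, -0.088, 0.001]
wrist_force: [-1.6, 1.0, 6.6]
width: 13.1
gripper_force: 99.0
clock: 26.35
position: [592.8, -92.6, 154.0]
ee_rot: [0.0, 0.996, -0.088, 0.001]
wrist_force: [0.1, -0.1, -4.8]
width: 12.7
gripper_force: 98.3
[592.83255778 -92.585401   153.99552988]
{'shift': array([-2.812, -6.299,  0.15 ]), 'pos': array([592.8, -92.6, 154. ]), 'ydir': np.float64(-100.13), 'turnz': np.float64(-3.151), 'tilt': array([ 0.17, -0.04])}
{'shift': array([ -4.724, -13.074,   0.143]), 'pos': array([592.8, -92.6, 154. ]), 'ydir': np.float64(-100.13), 'turnz': np.float64(-3.151), 'tilt': array([ 0.17, -0.04])}
```

```bash
python3 -m creep '[[-0.35,-0.95,0,0,0,0,-1],[-0.35,-0.95,0,0,0,0,-1],[-0.35,-0.95,0,0,0,0,-1],[-0.35,-0.95,0,0,0,0,-1],[-0.35,-0.95,0,0,0,0,-1],[-0.35,-0.95,0,0,0,0,-1],[-0.35,-0.95,0,0,0,0,-1],[-0.35,-0.95,0,0,0,0,-1],[-0.35,-0.95,0,0,0,0,-1],[-0.35,-0.95,0,0,0,0,-1]]' 100 >/dev/null
python3 -m creep '[[-0.35,-0.95,0,0,0,0,-1],[-0.35,-0.93,0,0,0,0,-1],[0,0,0,0,0,-0.8,-1],[0,0,0,0,0,-0.8,-1],[0,0,0,0,0,-0.8,-1],[0,0,0,0,0,-0.75,-1],[0,0,0,0,0,0,-1],[0,0,0,0,0,0,-1],[0,0,0,0,0,0,-1],[0,0,0,0,0,0,-1]]' 100
python3 - <<'E'
from h import *
b=wbar(pose()[0][:2],pose()[0][2]+38,f='c1.png')
bay(3,62)
E
```

```text
clock: 28.02
position: [538.2, 206.0, 152.0]
ee_rot: [0.0, 0.999, 0.048, -0.001]
wrist_force: [0.7, 0.0, -4.0]
width: 13.2
gripper_force: 98.6
bar cen [463.  198.1] ang 5.39 L 50.0 w 13.6 far [552.6 206.5]
{'shift': array([ 0.004, -0.006,  3.613]), 'pos': array([538.3, 206. , 152.3]), 'ydir': np.float64(-84.46), 'turnz': np.float64(-0.017), 'tilt': array([-0.04, -0.01])}
```

```bash
python3 -m creep '[[0,0,0.5,0,0,0,-1],[0,0,0.5,0,0,0,-1],[0,0,0.5,0,0,0,-1],[0,0,0.5,0,0,0,-1],[0,0,0.5,0,0,0,-1],[0,0,0.4,0,0,0,-1],[0,0,0.3,0,0,0,-1],[0,0,0.2,0,0,0,-1],[0,0,0.13,0,0,0,-1],[0,0,0,0,0,0,-1]]' 100
python3 -m creep '[[0,0,0.04,0,0,0,-1],[0,0,0,0,0,0,-1],[0,0,0,0,0,0,-1],[0,0,0,0,0,0,-0.5],[0,0,0,0,0,0,-0.4],[0,0,0,0,0,0,-0.3],[0,0,0,0,0,0,-0.3],[0,0,0,0,0,0,-0.3],[0,0,0,0,0,0,-0.3],[0,0,0,0,0,0,-0.3]]' 100
python3 -m creep '[[0,0,-0.3,0,0,0,-0.3],[0,0,-0.5,0,0,0,-0.3],[0,0,-0.8,0,0,0,-0.3],[0,0,-1,0,0,0,-0.3],[0,0,-1,0,0,0,-0.3],[0,0,-1,0,0,0,-0.3],[0,0,0,0,0,0,0],[0,0,0,0,0,0,0],[0,0,0,0,0,0,0],[0,0,0,0,0,0,0]]'
python3 - <<'E'
from h import *
wbar(pose()[0][:2],100,f='d1.png'); 
bars(); delta([587,-239,123],-10+90)
E
```

```text
clock: 28.9
position: [538.3, 206.1, 64.0]
ee_rot: [0.0, 0.999, 0.049, -0.0]
wrist_force: [0.2, -0.6, -3.9]
width: 13.2
gripper_force: 98.6
clock: 29.73
position: [538.6, 206.2, 63.7]
ee_rot: [-0.0, 0.999, 0.049, 0.0]
wrist_force: [-0.6, -0.7, 0.5]
width: 30.0
gripper_force: 0.0
clock: 30.57
position: [537.9, 206.0, 177.7]
ee_rot: [0.0, 0.999, 0.049, -0.001]
wrist_force: [-0.5, 0.1, 0.6]
width: 43.2
gripper_force: 0.0
bar cen [675.8 112.3] ang -69.59 L 39.0 w 15.1 far [707.2  27.9]
bar cen [449.4 199.3] ang 3.9 L 33.0 w 16.1 far [539.2 205.4]
[ 587.2 -236.8] -10.4 [ 15. 180.] 569
[ 579.8 -298.4] -0.8 [ 14. 180.] 598
[ 579.  -368.6] -7.8 [ 14. 179.] 625
{'shift': array([ 0.223, 17.904,  2.177]), 'pos': array([537.7, 205.9, 177.3]), 'ydir': np.float64(-84.38), 'turnz': np.float64(3.124), 'tilt': array([-0.13, -0.03])}
```

View pics/d1.png

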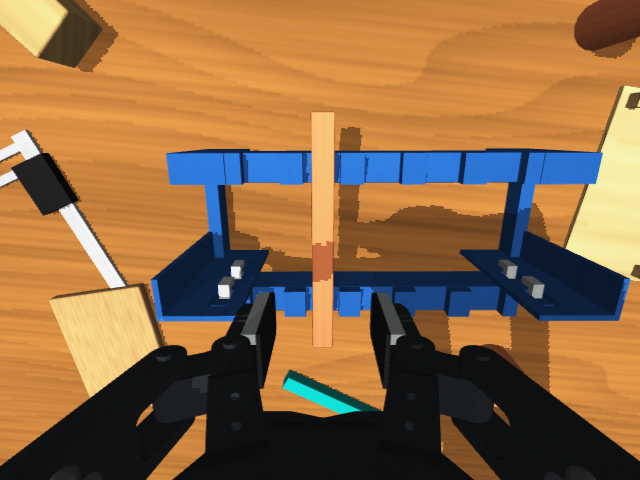

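The bar lies squarely in bay 3, both ends overhanging evenly, and the claws show through both uprights. On to the next bar.

```bash
python3 -m creep '[[0,1,0,0,0,0,0],[0,1,0,0,0,0,0],[0,1,0,0,0,0,0],[0,1,0,0,0,0,0],[0,1,0,0,0,0,0],[0,1,0,0,0,0,0],[0,1,0,0,0,0,0],[0,1,0,0,0,0,0],[0,1,0,0,0,0,0],[0,1,0,0,0,0,0]]' 100 >/dev/null
python3 -m creep '[[0.03,1,0,0,0,0,0],[0.03,1,0.3,0,0,0,0],[0.03,1,0.3,0,0,0,0],[0.03,1,0.3,0,0,0,0],[0.03,1,0.3,0,0,0,0],[0.03,1,0.3,0,0,0,0],[0.03,1,0.3,0,0,0,0],[0.03,0.9,0.3,0,0,0,0],[0,0,0,0,0,1,0],[0,0,0,0,0,1,0]]' >/dev/null
python3 -m creep '[[0,0,0,0,0,1,0],[0,0,0,0,0,0.12,0],[0,0,0,0,0,0,0],[0,0,0,0,0,0,0],[0,0,0,0,0,0,0],[0,0,0,0,0,0,0],[0,0,0,0,0,0,0],[0,0,0,0,0,0,0],[0,0,0,0,0,0,0],[0,0,0,0,0,0,0]]'
python3 - <<'E'
from h import *
b=wbar(np.array([587,-239])); 
delta([*b[1],-16],b[2]+90)
E
```

```text
clock: 33.17
position: [588.4, -238.6, 126.1]
ee_rot: [0.0, 0.996, -0.087, 0.0]
wrist_force: [0.5, 0.7, 0.3]
width: 42.7
gripper_force: 0.0
bar cen [ 579.3 -371.1] ang -7.76 L 180.0 w 15.3 far [ 668.5 -383.2]
bar cen [ 533.8 -300.4] ang -0.71 L 131.0 w 15.4 far [ 623.8 -301.5]
bar cen [ 511.3 -225.7] ang -10.23 L 103.0 w 15.1 far [ 599.9 -241.7]
{'shift': array([-3.127,  0.026,  5.685]), 'pos': array([ 588.4, -238.6,  126.1]), 'ydir': np.float64(-99.97), 'turnz': np.float64(0.052), 'tilt': array([ 0.01, -0.  ])}
```

```bash
python3 -m creep '[[-0.05,0.03,0.6,0,0,0.03,0],[0,0,0.6,0,0,0,0],[0,0,0.6,0,0,0,0],[0,0,0.6,0,0,0,0],[0,0,0.6,0,0,0,0],[0,0,0.6,0,0,0,0],[0,0,0.6,0,0,0,0],[0,0,0.6,0,0,0,0],[0,0,0.6,0,0,0,0],[0,0,0.28,0,0,0,0]]' 100
python3 -m creep '[[0,0,0,0,0,0,0],[0,0,0,0,0,0,-1],[0,0,0,0,0,0,-1],[0,0,0,0,0,0,-1],[0,0,0,0,0,0,-1],[0,0,0,0,0,0,-1],[0,0,0,0,0,0,-1],[0,0,0,0,0,0,-1],[0,0,0,0,0,0,-1],[0,0,0,0,0,0,-1]]' 100
python3 -m creep '[[0,0,-0.6,0,0,0,-1],[0,0,-0.9,0,0,0,-1],[0,0,-0.9,0,0,0,-1],[0,0,-0.9,0,0,0,-1],[0,0,-0.9,0,0,0,-1],[0,0,-0.9,0,0,0,-1],[0,0,-0.9,0,0,0,-1],[0,0,-0.8,0,0,0,-1],[0,0,0,0,0,0,-1],[0,0,0,0,0,0,-1]]' 100
python3 - <<'E'
from h import *
bay(2)
E
```

```text
clock: 34.05
position: [585.7, -238.4, -18.4]
ee_rot: [-0.001, 0.996, -0.088, -0.001]
wrist_force: [-1.1, 1.1, -0.1]
width: 43.0
gripper_force: 0.0
clock: 34.88
position: [588.0, -239.6, -14.3]
ee_rot: [0.0, 0.996, -0.088, 0.001]
wrist_force: [-2.8, 1.0, 6.0]
width: 13.1
gripper_force: 99.2
clock: 35.72
position: [587.9, -239.5, 155.8]
ee_rot: [0.001, 0.996, -0.088, 0.002]
wrist_force: [0.3, 1.0, -4.4]
width: 12.8
gripper_force: 98.4
{'shift': array([ -4.606, -15.507,   0.203]), 'pos': array([ 587.9, -239.5,  155.8]), 'ydir': np.float64(-100.12), 'turnz': np.float64(-3.15), 'tilt': array([ 0.17, -0.08])}
```

```bash
python3 -m creep '[[-0.28,-0.97,0,0,0,0,-1],[-0.28,-0.97,0,0,0,0,-1],[-0.28,-0.97,0,0,0,0,-1],[-0.28,-0.97,0,0,0,0,-1],[-0.28,-0.97,0,0,0,0,-1],[-0.28,-0.97,0,0,0,0,-1],[-0.28,-0.97,0,0,0,0,-1],[-0.28,-0.97,0,0,0,0,-1],[-0.28,-0.97,0,0,0,0,-1],[-0.28,-0.97,0,0,0,0,-1]]' 100 >/dev/null
python3 -m creep '[[-0.28,-0.97,0,0,0,0,-1],[-0.28,-0.97,0,0,0,0,-1],[-0.28,-0.97,0,0,0,0,-1],[-0.28,-0.97,0,0,0,0,-1],[-0.28,-0.97,0,0,0,0,-1],[-0.28,-0.97,0,0,0,0,-1],[0,0,0,0,0,-0.8,-1],[0,0,0,0,0,-0.8,-1],[0,0,0,0,0,-0.8,-1],[0,0,0,0,0,-0.75,-1]]' 100 >/dev/null
python3 -m creep '[[0,0,0,0,0,0,-1],[0,0,0,0,0,0,-1],[0,0,0,0,0,0,-1],[0,0,0,0,0,0,-1],[0,0,0,0,0,0,-1],[0,0,0,0,0,0,-1],[0,0,0,0,0,0,-1],[0,0,0,0,0,0,-1],[0,0,0,0,0,0,-1],[0,0,0,0,0,0,-1]]' 100
python3 - <<'E'
from h import *
bay(2,63.7,1)
E
```

```text
clock: 38.22
position: [545.0, 162.5, 154.1]
ee_rot: [-0.0, 0.999, 0.049, 0.0]
wrist_force: [0.3, -0.1, -3.8]
width: 13.2
gripper_force: 98.8
{'shift': array([-5.500e-02, -2.000e-03,  3.618e+00]), 'pos': array([545. , 162.5, 154.1]), 'ydir': np.float64(-84.38), 'turnz': np.float64(-0.002), 'tilt': array([0.01, 0.  ])}
```

```bash
python3 -m creep '[[-0.05,0,0.5,0,0,0,-1],[0,0,0.5,0,0,0,-1],[0,0,0.5,0,0,0,-1],[0,0,0.5,0,0,0,-1],[0,0,0.5,0,0,0,-1],[0,0,0.4,0,0,0,-1],[0,0,0.3,0,0,0,-1],[0,0,0.2,0,0,0,-1],[0,0,0.18,0,0,0,-1],[0,0,0,0,0,0,-1]]' 100
python3 -m creep '[[0,0,0.04,0,0,0,-1],[0,0,0,0,0,0,-1],[0,0,0,0,0,0,-1],[0,0,0,0,0,0,-0.5],[0,0,0,0,0,0,-0.4],[0,0,0,0,0,0,-0.35],[0,0,0,0,0,0,-0.35],[0,0,0,0,0,0,-0.35],[0,0,0,0,0,0,-0.35],[0,0,0,0,0,0,-0.35]]' 100
python3 -m creep '[[0,0,-0.3,0,0,0,-0.35],[0,0,-0.5,0,0,0,-0.35],[0,0,-0.8,0,0,0,-0.35],[0,0,-1,0,0,0,-0.35],[0,0,-1,0,0,0,-0.35],[0,0,-1,0,0,0,-0.35],[0,0,0,0,0,0,0],[0,0,0,0,0,0,0],[0,0,0,0,0,0,0],[0,0,0,0,0,0,0]]'
python3 - <<'E'
from h import *
bars(); delta([580,-301,123],-0.66+90)
E
```

```text
clock: 39.05
position: [543.9, 162.4, 64.3]
ee_rot: [-0.0, 0.999, 0.049, 0.0]
wrist_force: [-0.1, -0.3, -4.6]
width: 12.8
gripper_force: 98.7
clock: 39.88
position: [543.8, 162.4, 63.7]
ee_rot: [-0.0, 0.999, 0.049, 0.0]
wrist_force: [0.7, 0.3, 0.1]
width: 28.0
gripper_force: 0.0
clock: 40.72
position: [543.0, 162.2, 177.7]
ee_rot: [0.0, 0.999, 0.049, -0.001]
wrist_force: [-0.0, -0.1, 0.2]
width: 42.9
gripper_force: 0.0
[ 579.8 -298.4] -0.8 [ 14. 180.] 598
[ 578.9 -368.6] -7.8 [ 14. 180.] 625
{'shift': array([-0.333, 18.584,  2.179]), 'pos': array([542.9, 162.2, 177.3]), 'ydir': np.float64(-84.37), 'turnz': np.float64(1.257), 'tilt': array([-0.13, -0.03])}
```

```bash
python3 -m creep '[[0,1,0,0,0,0,0],[0,1,0,0,0,0,0],[0,1,0,0,0,0,0],[0,1,0,0,0,0,0],[0,1,0,0,0,0,0],[0,1,0,0,0,0,0],[0,1,0,0,0,0,0],[0,1,0,0,0,0,0],[0,1,0,0,0,0,0],[0,1,0,0,0,0,0]]' 100 >/dev/null
python3 -m creep '[[-0.03,1,0,0,0,0,0],[-0.04,1,0.3,0,0,0,0],[-0.04,1,0.3,0,0,0,0],[-0.04,1,0.3,0,0,0,0],[-0.04,1,0.3,0,0,0,0],[-0.04,1,0.3,0,0,0,0],[-0.04,1,0.3,0,0,0,0],[-0.04,1,0.3,0,0,0,0],[0,0.58,0,0,0,0.6,0],[0,0,0,0,0,0.65,0]]' >/dev/null
python3 -m creep '[[0,0,0,0,0,0,0],[0,0,0,0,0,0,0],[0,0,0,0,0,0,0],[0,0,0,0,0,0,0],[0,0,0,0,0,0,0],[0,0,0,0,0,0,0],[0,0,0,0,0,0,0],[0,0,0,0,0,0,0],[0,0,0,0,0,0,0],[0,0,0,0,0,0,0]]'
python3 - <<'E'
from h import *
b=wbar(np.array([580,-301])); 
delta([580,-301,-16],-0.7+90)
E
```

```text
clock: 43.27
position: [581.6, -300.6, 126.1]
ee_rot: [0.0, 1.0, -0.005, 0.0]
wrist_force: [-0.2, -0.4, -0.1]
width: 43.1
gripper_force: 0.0
bar cen [ 579.1 -371.1] ang -7.62 L 151.0 w 15.5 far [ 668.3 -383. ]
bar cen [ 495.9 -300. ] ang -0.74 L 96.0 w 14.8 far [ 585.8 -301.1]
bar cen [295.6  44. ] ang -22.93 L 42.0 w 16.1 far [378.5   8.9]
{'shift': array([-0.063,  0.016,  5.685]), 'pos': array([ 581.6, -300.6,  126.1]), 'ydir': np.float64(-90.62), 'turnz': np.float64(0.015), 'tilt': array([ 0., -0.])}
```

```bash
python3 -m creep '[[-0.07,0.02,0.6,0,0,0,0],[0,0,0.6,0,0,0,0],[0,0,0.6,0,0,0,0],[0,0,0.6,0,0,0,0],[0,0,0.6,0,0,0,0],[0,0,0.6,0,0,0,0],[0,0,0.6,0,0,0,0],[0,0,0.6,0,0,0,0],[0,0,0.6,0,0,0,0],[0,0,0.28,0,0,0,0]]' 100
python3 -m creep '[[0,0,0,0,0,0,0],[0,0,0,0,0,0,-1],[0,0,0,0,0,0,-1],[0,0,0,0,0,0,-1],[0,0,0,0,0,0,-1],[0,0,0,0,0,0,-1],[0,0,0,0,0,0,-1],[0,0,0,0,0,0,-1],[0,0,0,0,0,0,-1],[0,0,0,0,0,0,-1]]' 100
python3 -m creep '[[0,0,-0.6,0,0,0,-1],[0,0,-0.9,0,0,0,-1],[0,0,-0.9,0,0,0,-1],[0,0,-0.9,0,0,0,-1],[0,0,-0.9,0,0,0,-1],[0,0,-0.9,0,0,0,-1],[0,0,-0.9,0,0,0,-1],[0,0,-0.8,0,0,0,-1],[0,0,0,0,0,0,-1],[0,0,0,0,0,0,-1]]' 100
python3 - <<'E'
from h import *
bay(1)
E
```

```text
clock: 44.15
position: [578.5, -300.3, -19.0]
ee_rot: [-0.001, 1.0, -0.005, -0.001]
wrist_force: [-0.7, 0.6, -0.2]
width: 42.9
gripper_force: 0.0
clock: 44.98
position: [580.8, -301.7, -14.4]
ee_rot: [0.001, 1.0, -0.005, 0.001]
wrist_force: [-1.9, 1.0, 6.1]
width: 13.2
gripper_force: 99.2
clock: 45.82
position: [580.6, -301.5, 155.7]
ee_rot: [0.001, 1.0, -0.005, 0.001]
wrist_force: [-0.3, -0.0, -4.7]
width: 12.9
gripper_force: 98.3
{'shift': array([ -1.526, -16.789,   0.198]), 'pos': array([ 580.6, -301.5,  155.7]), 'ydir': np.float64(-90.62), 'turnz': np.float64(-1.25), 'tilt': array([ 0.15, -0.09])}
```

```bash
python3 -m creep '[[-0.09,-0.99,0,0,0,0,-1],[-0.09,-0.99,0,0,0,0,-1],[-0.09,-0.99,0,0,0,0,-1],[-0.09,-0.99,0,0,0,0,-1],[-0.09,-0.99,0,0,0,0,-1],[-0.09,-0.99,0,0,0,0,-1],[-0.09,-0.99,0,0,0,0,-1],[-0.09,-0.99,0,0,0,0,-1],[-0.09,-0.99,0,0,0,0,-1],[-0.09,-0.99,0,0,0,0,-1]]' 100 >/dev/null
python3 -m creep '[[-0.09,-0.99,0,0,0,0,-1],[-0.09,-0.99,0,0,0,0,-1],[-0.09,-0.99,0,0,0,0,-1],[-0.09,-0.99,0,0,0,0,-1],[-0.09,-0.99,0,0,0,0,-1],[-0.09,-0.99,0,0,0,0,-1],[-0.09,-0.95,0,0,0,0,-1],[0,0,0,0,0,-0.6,-1],[0,0,0,0,0,-0.65,-1],[0,0,0,0,0,0,-1]]' 100 >/dev/null
python3 -m creep '[[0,0,0,0,0,0,-1],[0,0,0,0,0,0,-1],[0,0,0,0,0,0,-1],[0,0,0,0,0,0,-1],[0,0,0,0,0,0,-1],[0,0,0,0,0,0,-1],[0,0,0,0,0,0,-1],[0,0,0,0,0,0,-1],[0,0,0,0,0,0,-1],[0,0,0,0,0,0,-1]]' 100
python3 - <<'E'
from h import *
bay(1,63.7,0.8)
E
```

```text
clock: 48.32
position: [546.2, 119.1, 154.1]
ee_rot: [-0.0, 0.999, 0.049, 0.0]
wrist_force: [0.5, -0.3, -4.8]
width: 13.0
gripper_force: 98.7
{'shift': array([0.064, 0.023, 3.617]), 'pos': array([546.2, 119.1, 154.1]), 'ydir': np.float64(-84.38), 'turnz': np.float64(-0.001), 'tilt': array([0., 0.])}
```

```bash
python3 -m creep '[[0.06,0.02,0.5,0,0,0,-1],[0,0,0.5,0,0,0,-1],[0,0,0.5,0,0,0,-1],[0,0,0.5,0,0,0,-1],[0,0,0.5,0,0,0,-1],[0,0,0.4,0,0,0,-1],[0,0,0.3,0,0,0,-1],[0,0,0.2,0,0,0,-1],[0,0,0.18,0,0,0,-1],[0,0,0,0,0,0,-1]]' 100
python3 -m creep '[[0,0,0.04,0,0,0,-1],[0,0,0,0,0,0,-1],[0,0,0,0,0,0,-1],[0,0,0,0,0,0,-0.5],[0,0,0,0,0,0,-0.4],[0,0,0,0,0,0,-0.35],[0,0,0,0,0,0,-0.35],[0,0,0,0,0,0,-0.35],[0,0,0,0,0,0,-0.35],[0,0,0,0,0,0,-0.35]]' 100
python3 -m creep '[[0,0,-0.3,0,0,0,-0.35],[0,0,-0.5,0,0,0,-0.35],[0,0,-0.8,0,0,0,-0.35],[0,0,-1,0,0,0,-0.35],[0,0,-1,0,0,0,-0.35],[0,0,-1,0,0,0,-0.35],[0,0,0,0,0,0,0],[0,0,0,0,0,0,0],[0,0,0,0,0,0,0],[0,0,0,0,0,0,0]]'
python3 - <<'E'
from h import *
b=bars()[-1]; delta([579.2,-371.1,123],-7.7+90)
E
```

```text
clock: 49.15
position: [547.8, 118.7, 64.2]
ee_rot: [-0.0, 0.999, 0.049, 0.0]
wrist_force: [0.1, 0.1, -3.6]
width: 13.0
gripper_force: 98.8
clock: 49.98
position: [547.8, 118.7, 63.7]
ee_rot: [-0.0, 0.999, 0.049, 0.0]
wrist_force: [0.2, 0.1, -0.0]
width: 28.0
gripper_force: 0.0
clock: 50.82
position: [547.0, 118.6, 177.7]
ee_rot: [0.0, 0.999, 0.049, -0.001]
wrist_force: [-0.2, -1.0, 0.3]
width: 42.7
gripper_force: 0.0
[ 579.  -368.7] -7.9 [ 14. 179.] 620
{'shift': array([-0.625, 19.619,  2.177]), 'pos': array([546.8, 118.6, 177.4]), 'ydir': np.float64(-84.38), 'turnz': np.float64(2.665), 'tilt': array([-0.13, -0.02])}
```

```bash
python3 -m creep '[[0,1,0,0,0,0,0],[0,1,0,0,0,0,0],[0,1,0,0,0,0,0],[0,1,0,0,0,0,0],[0,1,0,0,0,0,0],[0,1,0,0,0,0,0],[0,1,0,0,0,0,0],[0,1,0,0,0,0,0],[0,1,0,0,0,0,0],[0,1,0,0,0,0,0]]' 100 >/dev/null
python3 -m creep '[[-0.06,1,0,0,0,0,0],[-0.06,1,0.3,0,0,0,0],[-0.06,1,0.3,0,0,0,0],[-0.06,1,0.3,0,0,0,0],[-0.06,1,0.3,0,0,0,0],[-0.06,1,0.3,0,0,0,0],[-0.06,1,0.3,0,0,0,0],[-0.06,1,0.3,0,0,0,0],[-0.06,0.8,0,0,0,0,0],[-0.06,0.82,0,0,0,0,0]]' >/dev/null
python3 -m creep '[[0,0,0,0,0,0.9,0],[0,0,0,0,0,0.9,0],[0,0,0,0,0,0.86,0],[0,0,0,0,0,0,0],[0,0,0,0,0,0,0],[0,0,0,0,0,0,0],[0,0,0,0,0,0,0],[0,0,0,0,0,0,0],[0,0,0,0,0,0,0],[0,0,0,0,0,0,0]]'
python3 - <<'E'
from h import *
b=wbar(np.array([579,-371]),f='b4.png'); 
delta([579.1,-371.1,-16],-7.7+90)
E
```

```text
clock: 53.37
position: [580.9, -370.8, 126.2]
ee_rot: [0.0, 0.998, -0.067, 0.0]
wrist_force: [0.1, -0.1, 0.2]
width: 42.8
gripper_force: 0.0
bar cen [ 500.3 -359.9] ang -9.71 L 100.0 w 15.0 far [ 589. -375.]
{'shift': array([-0.069,  0.018,  5.687]), 'pos': array([ 580.9, -370.9,  126.2]), 'ydir': np.float64(-97.65), 'turnz': np.float64(0.01), 'tilt': array([ 0.01, -0.01])}
```

```bash
python3 - <<'E'
from h import *
im=cv2.imread('pics/b4.png'); h=cv2.cvtColor(im,cv2.COLOR_BGR2HSV); wp=pose()
m=cv2.inRange(h,(2,130,215),(15,255,255))
for v in range(100,335,18):
    u=np.where(m[v,290:360]>0)[0]+290
    if len(u)>5:
        a=onz('wrist',(u.min(),v),22,wp);b=onz('wrist',(u.max()+1,v),22,wp); print(v,u.min(),u.max(),((a+b)/2)[:2].round(1),np.linalg.norm(b-a).round(1), h[v,(u.min()+u.max())//2])
print([h[v,327].tolist() for v in range(80,130,4)])
E
```

```text
[[14, 184, 154], [14, 184, 154], [14, 187, 151], [14, 185, 152], [14, 184, 157], [14, 182, 154], [14, 183, 145], [14, 185, 152], [14, 181, 163], [14, 178, 159], [14, 152, 203], [14, 153, 203], [14, 153, 205]]
```

```bash
python3 - <<'E'
from h import *
im=cv2.imread('pics/b4.png'); h=cv2.cvtColor(im,cv2.COLOR_BGR2HSV); wp=pose()
m=cv2.inRange(h,(2,118,175),(16,178,255)); P=[]
for v in range(112,335,18):
    u=np.where(m[v,295:350]>0)[0]+295
    if len(u)>5:
        a=onz('wrist',(u.min(),v),22,wp);b=onz('wrist',(u.max()+1,v),22,wp); print(v,u.min(),u.max(),((a+b)/2)[:2].round(1),np.linalg.norm(b-a).round(1)); P.append((*((a+b)/2)[:2],np.linalg.norm(b-a)))
P=np.array(P); P=P[(P[:,2]>13)&(P[:,2]<17.5)]; k=np.polyfit(P[:,0],P[:,1],1); print(np.degrees(np.arctan(k[0])),np.polyval(k,579))
E
```

```text
130 313 333 [ 659.6 -382.6] 15.6
148 313 332 [ 646.8 -380.5] 15.1
166 313 332 [ 633.6 -378.7] 15.3
184 313 332 [ 620.  -376.9] 15.6
202 313 332 [ 606. -375.] 15.8
220 313 331 [ 591.6 -372.7] 15.3
238 313 321 [ 577.2 -366.6] 7.3
256 313 331 [ 561.3 -368.6] 15.7
274 314 331 [ 545.4 -366.9] 15.2
292 314 331 [ 528.9 -364.7] 15.4
310 314 330 [ 512. -362.] 14.8
328 314 330 [ 494.5 -359.6] 15.1
-7.815880565997668 -371.25740176017723
```

Confirmed: angle −7.8° and y −371.2 at the middle. Grasping.

```bash
python3 -m creep '[[-0.07,0.02,0.6,0,0,0.02,0],[0,0,0.6,0,0,0,0],[0,0,0.6,0,0,0,0],[0,0,0.6,0,0,0,0],[0,0,0.6,0,0,0,0],[0,0,0.6,0,0,0,0],[0,0,0.6,0,0,0,0],[0,0,0.6,0,0,0,0],[0,0,0.6,0,0,0,0],[0,0,0.28,0,0,0,0]]' 100
python3 -m creep '[[0,0,0,0,0,0,0],[0,0,0,0,0,0,-1],[0,0,0,0,0,0,-1],[0,0,0,0,0,0,-1],[0,0,0,0,0,0,-1],[0,0,0,0,0,0,-1],[0,0,0,0,0,0,-1],[0,0,0,0,0,0,-1],[0,0,0,0,0,0,-1],[0,0,0,0,0,0,-1]]' 100
python3 -m creep '[[0,0,-0.6,0,0,0,-1],[0,0,-0.9,0,0,0,-1],[0,0,-0.9,0,0,0,-1],[0,0,-0.9,0,0,0,-1],[0,0,-0.9,0,0,0,-1],[0,0,-0.9,0,0,0,-1],[0,0,-0.9,0,0,0,-1],[0,0,-0.8,0,0,0,-1],[0,0,0,0,0,0,-1],[0,0,0,0,0,0,-1]]' 100
python3 - <<'E'
from h import *
bay(0)
E
```

```text
clock: 54.25
position: [577.7, -370.2, -19.3]
ee_rot: [-0.001, 0.998, -0.068, -0.001]
wrist_force: [-0.3, -0.3, -1.0]
width: 43.2
gripper_force: 0.0
clock: 55.08
position: [579.9, -371.9, -14.2]
ee_rot: [0.001, 0.998, -0.068, 0.001]
wrist_force: [-0.9, 0.6, 5.7]
width: 13.1
gripper_force: 99.3
clock: 55.92
position: [579.7, -371.7, 155.7]
ee_rot: [0.001, 0.998, -0.068, 0.001]
wrist_force: [0.3, 0.1, -5.3]
width: 13.1
gripper_force: 98.4
{'shift': array([ -3.543, -17.542,   0.195]), 'pos': array([ 579.7, -371.7,  155.7]), 'ydir': np.float64(-97.78), 'turnz': np.float64(-2.681), 'tilt': array([ 0.14, -0.1 ])}
```

```bash
python3 -m creep '[[-0.2,-0.97,0,0,0,0,-1],[-0.2,-0.97,0,0,0,0,-1],[-0.2,-0.97,0,0,0,0,-1],[-0.2,-0.97,0,0,0,0,-1],[-0.2,-0.97,0,0,0,0,-1],[-0.2,-0.97,0,0,0,0,-1],[-0.2,-0.97,0,0,0,0,-1],[-0.2,-0.97,0,0,0,0,-1],[-0.2,-0.97,0,0,0,0,-1],[-0.2,-0.97,0,0,0,0,-1]]' 100 >/dev/null
python3 -m creep '[[-0.2,-0.98,0,0,0,0,-1],[-0.2,-0.98,0,0,0,0,-1],[-0.2,-0.98,0,0,0,0,-1],[-0.2,-0.98,0,0,0,0,-1],[-0.2,-0.98,0,0,0,0,-1],[-0.2,-0.98,0,0,0,0,-1],[-0.2,-0.98,0,0,0,0,-1],[-0.15,-0.98,0,0,0,0,-1],[0,0,0,0,0,-0.9,-1],[0,0,0,0,0,-0.9,-1]]' 100 >/dev/null
python3 -m creep '[[0,0,0,0,0,-0.88,-1],[0,0,0,0,0,0,-1],[0,0,0,0,0,0,-1],[0,0,0,0,0,0,-1],[0,0,0,0,0,0,-1],[0,0,0,0,0,0,-1],[0,0,0,0,0,0,-1],[0,0,0,0,0,0,-1],[0,0,0,0,0,0,-1],[0,0,0,0,0,0,-1]]' 100
python3 - <<'E'
from h import *
bay(0,63.7,0.8)
E
```

```text
clock: 58.42
position: [550.5, 75.3, 154.2]
ee_rot: [-0.0, 0.999, 0.049, 0.0]
wrist_force: [-0.0, -0.5, -4.5]
width: 12.9
gripper_force: 98.8
{'shift': array([0.064, 0.023, 3.618]), 'pos': array([550.5,  75.3, 154.2]), 'ydir': np.float64(-84.39), 'turnz': np.float64(-0.004), 'tilt': array([0.01, 0.  ])}
```

```bash
python3 -m creep '[[0.06,0.02,0.5,0,0,0,-1],[0,0,0.5,0,0,0,-1],[0,0,0.5,0,0,0,-1],[0,0,0.5,0,0,0,-1],[0,0,0.5,0,0,0,-1],[0,0,0.4,0,0,0,-1],[0,0,0.3,0,0,0,-1],[0,0,0.2,0,0,0,-1],[0,0,0.18,0,0,0,-1],[0,0,0,0,0,0,-1]]' 100
python3 -m creep '[[0,0,0.04,0,0,0,-1],[0,0,0,0,0,0,-1],[0,0,0,0,0,0,-1],[0,0,0,0,0,0,-0.5],[0,0,0,0,0,0,-0.4],[0,0,0,0,0,0,-0.35],[0,0,0,0,0,0,-0.35],[0,0,0,0,0,0,-0.35],[0,0,0,0,0,0,-0.35],[0,0,0,0,0,0,-0.35]]' 100
python3 -m creep '[[0,0,-0.3,0,0,0,-0.35],[0,0,-0.5,0,0,0,-0.35],[0,0,-0.8,0,0,0,-0.35],[0,0,-1,0,0,0,-0.35],[0,0,-1,0,0,0,-0.35],[0,0,-1,0,0,0,-0.35],[0,-1,0,0,0,0,0],[0,-1,0,0,0,0,0],[0,-1,0,0,0,0,0],[0,0,0,0,0,0,0]]'
python3 - <<'E'
from h import *
bars(); im=snap('wrist','f1.png')
t=snap('top','ft.png'); cv2.imwrite('pics/f2.png',np.vstack([im[60:380,:,::-1],cv2.resize(t[110:215,140:350,::-1],(560,280),interpolation=cv2.INTER_CUBIC)[:, :].copy() if False else cv2.resize(t[120:210,140:350,::-1],(640,274),interpolation=cv2.INTER_CUBIC)]))
E
```

```text
clock: 59.25
position: [552.1, 75.0, 64.3]
ee_rot: [0.0, 0.999, 0.049, 0.0]
wrist_force: [0.6, -0.7, -3.6]
width: 13.4
gripper_force: 98.9
clock: 60.08
position: [552.1, 75.0, 63.7]
ee_rot: [-0.0, 0.999, 0.049, 0.0]
wrist_force: [-0.2, -0.2, 0.6]
width: 27.8
gripper_force: 0.0
clock: 60.92
position: [544.5, 153.4, 180.5]
ee_rot: [-0.001, 0.999, 0.05, 0.001]
wrist_force: [0.4, 0.4, -0.2]
width: 42.6
gripper_force: 0.0
```

View pics/f2.png

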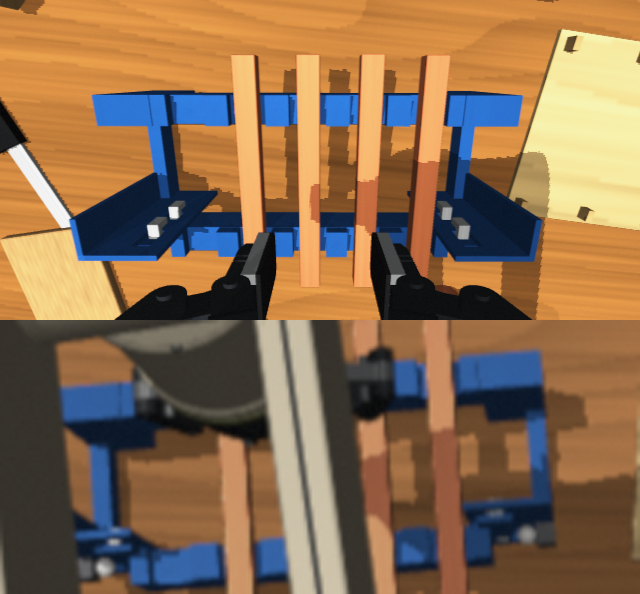

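All four bars lie straight and flat in bays 0–3, each overhanging both beams evenly. The board is empty, both balls are out and the beam is level. Lifting clear and handing in.

```bash
python3 -m creep '[[0,0,-1,0,0,0,0],[0,0,-1,0,0,0,0],[0,0,-1,0,0,0,0],[0,0,0,0,0,0,0],[0,0,0,0,0,0,0],[0,0,0,0,0,0,0],[0,0,0,0,0,0,0],[0,0,0,0,0,0,0],[0,0,0,0,0,0,0],[0,0,0,0,0,0,0]]'
python3 -c "
from bench import job
print(job.close_job())"
```

```text
clock: 61.9
position: [544.2, 149.4, 252.7]
ee_rot: [0.0, 0.999, 0.049, -0.001]
wrist_force: [-0.7, 0.3, -0.4]
width: 42.7
gripper_force: 0.0
the job is handed in; nothing more can be done
None
```

The beam is hooked in and pressed fully home, all four copper bars lie flat and square in bays 0–3, and the job was handed in at about 62 s; the catch joints can't be read, so that both snapped over is judged from the press force, the final height and the pictures.

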